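# Weigh by hand and empty the loaded scoops

### The arm

A 7-joint arm with a two-finger parallel gripper is mounted at the origin on the work surface. World frame = base frame: x ahead of the robot, y to its left, z up, the work surface at z = 0. Lengths are in mm, angles in rad, forces in N, time in s.
With the tool pointing down it reaches from about 400 to 875 mm from the base axis. Payload 4.4 kg.
Tool frame: the origin (TCP) lies midway between the tips of the shut fingers; the grasp point (between the pads) lies 19 mm behind it; x points along the fingers, z is the direction in which the jaws open and shut, and the axes are right-handed (so a half turn about x gives the same grasp; the last joint's range is limited). The gripper opens to 85 mm and grips with 20 to 120 N. Pads are 22 mm wide; open, the fingers measure 114 mm over their backs; the gripper's body (76 mm by 85 mm) begins 54 mm behind the grasp point. The pads swing forward as they close: fully open they stand 13 mm farther back than shut.
Start: joints at [1.199, 0.628, 0.038, 1.517, -0.027, 0.996, -0.02], TCP at [195.714, -619.85, 231.313] pointing down, gripper open.
Joint ranges: [-3.06, 3.06], [-0.37, 2.12], [-1.25, 1.32], [0.18, 2.47], [-1.1, 4.24], [0.23, 1.98], [-2.94, 2.94]. Speed limits (rad/s): [2.57, 2.57, 3.14, 3.14, 3.14, 3.14, 3.14].

### API

Orientations are given as [roll, pitch, yaw] about the fixed x, y, z axes, in that order (R = Rz(yaw) Ry(pitch) Rx(roll)).
In Python, from cell import ctrl gives the robot as it stands. The module is installed in compiled form; this text tells all that it offers.
- The arm moves only by the tool servo_tool, never from a script. Its argument "rows" is a list of rows, each an object of numbers: "dx", "dy", "dz": the shift along the tool's x, y, z in units of 750 mm (1.0 is 750 mm); "wx", "wy", "wz": the turn, a rotation vector about the tool's x, y, z in units of 6 degrees (1.0 is 6 degrees); "fingers": the closure, from 0 (fully open) to 1 (shut). In form: [{"dx": .., "dy": .., "dz": .., "wx": .., "wy": .., "wz": .., "fingers": ..}, ...]. A call has 1 to 5 rows; each row shifts and turns the commanded pose from where the row before left it, along the tool's axes as they then stand; what a row does not reach is not made up. A row lasts 1/8 s, in which the tool goes at most 62.5 mm and 10.7 degrees, less where a joint would pass 70% of its speed; a pose out of reach is approached as far as the arm can. A call with a number of a shift or a turn outside -1 to 1 is refused whole. A call with a gripper value outside its range is refused whole. The fingers move at their own pace and stop on an object; the grip force is fixed at half the most. Time passes only in rows, so rows that do not move let the fingers close. It gives the time, the measured TCP pose, the force and the opening at its end, in the units of the state.
- ctrl.read_state(): the state, without advancing time (a new reading comes with each control period).
- ctrl.get_image(name): name is "side" or "top" or "wrist"; returns the picture (400x640x3 uint8, red, green, blue); there is no depth.
- ctrl.camera_info(name): a dict with "fovy" (degrees; the focal length in pixels is half the picture's height over the tangent of half this angle, whatever the lens; pixels are square), "cx", "cy" (the principal point, pixels), "R" (3x3) and "t" (3): a world point X has camera coordinates R X + t. Camera axes: x right, y down, z forward; pixel columns grow to the right and rows downward; lengths in mm; the calibration is good to about 2 mm. The wrist camera is an equidistant fisheye: a pixel r from the principal point sees the ray r / f radians off the axis. A picture is of the moment at which its call begins: read the wrist's pose just before it. camera_info takes no time and is no camera call; for the wrist camera it gives the pose at the moment of the call.
- ctrl.finish_job(): hands the job in, once; it reports no verdict.
Trained networks look in the newest picture that a camera, given by its name, has taken for a name from the list of things; names that differ only in an ending like _2 or _b are one class to them, and where a whole thing is asked for, a point or a joint stands for the part that bears it (a point fixed in the world has none). Each returns a list of dicts, best first, with "conf" (0 to 1); they miss things now and then, are a little off and sometimes report something else, mostly with a low value. They report only what shows in the picture. A call takes as long as a camera call. They do not tell look-alikes from the thing itself.
- ctrl.search_frame(label, camera): "extent" ([centre column, centre row, width, height] in pixels, round what is visible of it).
- ctrl.silhouettes(label, camera): "region" (400x640 bool, what is visible of it) and "extent" ([centre column, centre row, width, height] in pixels, round what is visible of it).
- ctrl.mark_of(label, camera): "point" ([column, row] in pixels: a listed point, or the origin of a listed thing).
The state is a dict: "clock": time; "qpos": joint angles; "qd": joint speeds; "tau": joint torques, N m; "eef_pos": TCP position; "tool_rot": TCP orientation; "force": force on the tool from outside, world axes, zero at the start; "torque": the same for the moment, N m; "width": finger opening in mm.
Only numpy, scipy, OpenCV 4.12 (cv2) and the standard library are available. Lean on these libraries where they do the work, as an engineer would, in place of code of your own. Each camera call takes 0.05 s, during which the arm holds its last target.

### The job

Each of the three hooded scoops on the green mat hides a ball: in two it is a solid steel grinding ball, in the third only a light hollow dummy. Going from the robot's left to its right, lift every scoop in turn to feel its weight, and tip the two heavy ones out into the round pan of the scale, so that the pan holds the two steel balls and nothing else. Leave all three scoops standing upright on the mat or the bench.

Things in the scene. Friction and masses are not known exactly. Their poses are not given: they have to be found in the camera images.
- left_handle (a point): Centre of the upright black handle tab on the roof of the scoop farthest to the robot's left (largest y). Tab: 40 mm along x, 14 mm thick along y, 38 mm tall; grip it from above across y. This point is 91 mm above the scoop's underside, 19 mm below the tab's top. z up, +x away from the mouth. All three scoops are alike: a roofed steel box 84 mm (x) by 58 mm (y), roof 72 mm up
- middle_handle (a point): The same point, axes and sizes on the middle scoop. Each scoop's only opening is the mouth in its -x end, facing the robot within about 17 degrees. The floor inside rises at 18 degrees to a lip at the mouth, 42 mm from this point along -x and 69 mm below it: the ball rolls out when the scoop is tipped mouth-down by about 45 degrees
- right_handle (a point): The same point, axes and sizes on the scoop farthest to the robot's right. An empty scoop weighs about 200 g (180 to 220). Inside each is one 40 mm ball, under the roof: solid steel, 260 g, in two of them, a hollow dummy of the same look, 50 g, in the other
- pan_floor (a point): Centre of the inner floor of the round steel pan on the grey spring scale, z up. Pan: 38 mm deep, floor about 130 mm and mouth 178 mm across; empty, its rim is 38 mm above this point, 116 mm above the bench. It sinks under load, 1 mm for every 30 g (at most 30 mm). The scale's housing below is 170 by 160 mm, 36 mm tall
Mind the look-alikes: they are no part of the job. Leave any yellow look-alike of the part that bears right_handle alone.

How it is judged (in metres and radians):
On the way, in this order (a step that is already met when the one before it is completed fails the run):
1. the left scoop is lifted clear of the mat (height (world z) of left_handle above 0.118 m), for 0.2 s.
2. the middle scoop is lifted clear of the mat (height (world z) of middle_handle above 0.118 m), for 0.2 s.
3. the right scoop is lifted clear of the mat (height (world z) of right_handle above 0.118 m), for 0.2 s.
At the end, for the whole second after the job is handed in: the scale's pan is sunk by 16.5 to 18.2 mm, the load of both steel balls (17.3 mm) without the dummy, and all three scoops stand upright within 10 degrees on the mat or the bench, handle centres 83 to 101 mm above the bench (height (world z) of pan_floor between 0.0598 and 0.0615 m and angle between each of left_handle, middle_handle, right_handle's own z axis and vertical below 0.17 rad and height (world z) of left_handle between 0.083 and 0.101 m and height (world z) of middle_handle between 0.083 and 0.101 m and height (world z) of right_handle between 0.083 and 0.101 m); the robot touches nothing.
It also fails if it takes over 72 s, if anything falls off the work surface, if the arm or the gripper's body presses on something with over 40 N, if the wrist force passes 120 N, or if a joint passes its speed limit or range.

## Working session

There is one attempt and no reset: what is moved stays moved. The work goes in short steps, Python scripts to look and compute and a tool call to move; the robot and the scene stay as the last step left them, time stands still between calls to the robot, and variables do not carry over. Pictures are saved under pics/ and viewed, and the job is handed in when it is done.

Besides the shell and the picture viewer there is one more tool, called after "Request:" as a command line: name --argument value ..., lists and objects as JSON in quotes. servo_tool: Moves the arm, as the interface text tells. Its arguments: {"type":"object","properties":{"rows":{"type":"array"}},"required":["rows"]}

```bash
mkdir -p pics; ls; python3 - <<'E'
from cell import ctrl
import cv2,numpy as np
s=ctrl.read_state()
for k,v in s.items(): print(k,v)
for c in ["side","top","wrist"]:
    i=ctrl.camera_info(c); print(c,i)
    im=ctrl.get_image(c); cv2.imwrite(f"pics/{c}0.png",im[:,:,::-1])
for c in ["side","top"]:
  for n in ["left_handle","middle_handle","right_handle","pan_floor"]:
    print(c,n,[(np.round(d["point"],1).tolist(),round(d["conf"],2)) for d in ctrl.mark_of(n,c)])
E
```

```text
pics
clock 0.0
qpos [ 1.19919888  0.62937064  0.03840651  1.5184028  -0.02699349  0.99630826
 -0.01996853]
qd [ 0.00180499  0.00030342  0.00071774 -0.0006432  -0.00135973  0.00021162
  0.00026002]
tau [ 1.67958606e-03 -5.63402832e+01  1.22570794e+00 -1.93450159e+01
  1.07567574e-02  1.03239011e-02 -6.04616091e-06]
eef_pos [ 195.53330988 -619.20956929  230.36144451]
tool_rot [-3.13512803  1.56882423  1.8831213 ]
force [-0.2945269  -0.53485946 -0.04078879]
torque [0.00770236 0.00845999 0.00447336]
width 85.46194719840425
side {'fovy': 50.14493557666553, 'cx': 314.5315379533101, 'cy': 200.917752995107, 'R': array([[-0.90631961, -0.42250642,  0.00854978],
       [-0.29490184,  0.61784471, -0.72890385],
       [ 0.30268412, -0.6631412 , -0.68456269]]), 't': array([ 397.73746004,  233.34876008, 1090.82473678])}
top {'fovy': 43.08201708692602, 'cx': 322.61683286580484, 'cy': 208.88044977093656, 'R': array([[-0.02340386, -0.99947655, -0.02233566],
       [-0.99766261,  0.02478445, -0.06367925],
       [ 0.0641995 ,  0.02079312, -0.99772044]]), 't': array([ -30.38503777,  492.81490988, 1459.58912777])}
wrist {'fovy': 65.70646984690485, 'cx': 322.94435301442894, 'cy': 197.49610751867317, 'R': array([[ 0.30169242, -0.95340439, -0.00132723],
       [-0.91463588, -0.28981701,  0.281864  ],
       [-0.26911503, -0.0838223 , -0.95945345]]), 't': array([-649.75540412,  -36.88476376,  379.64185854])}
side left_handle [([238.5, 277.2], 0.74)]
side middle_handle [([287.0, 235.9], 0.92)]
side right_handle [([291.2, 122.0], 0.89), ([428.7, 154.1], 0.85), ([280.9, 190.4], 0.81), ([381.3, 171.7], 0.67)]
side pan_floor [([323.2, 153.6], 0.78)]
top left_handle [([210.6, 204.4], 0.68), ([319.8, 186.7], 0.35)]
top middle_handle [([269.9, 220.8], 0.72)]
top right_handle [([319.9, 182.4], 0.95), ([453.8, 300.1], 0.76), ([401.4, 261.5], 0.6), ([440.4, 127.3], 0.6)]
top pan_floor [([404.1, 193.2], 0.94)]
```

View pics/top0.png

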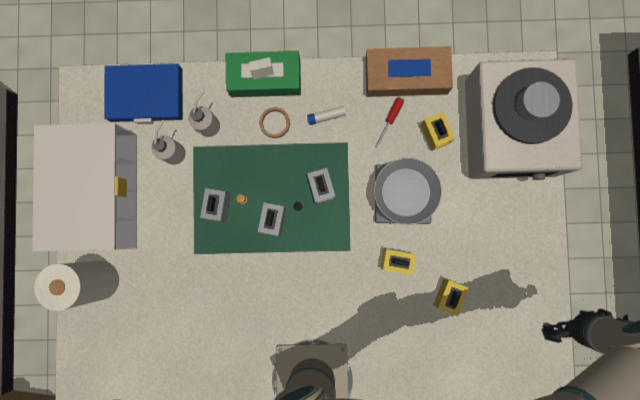

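View pics/side0.png

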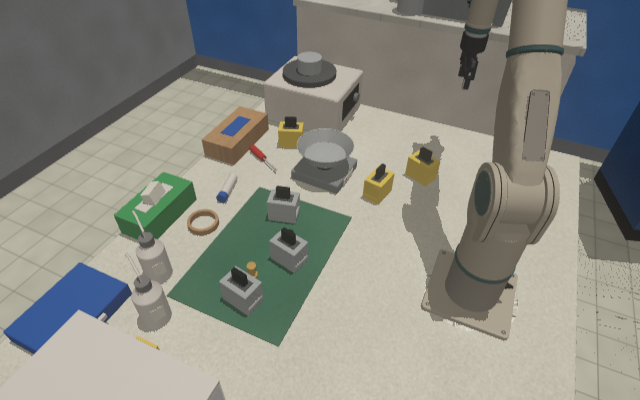

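```bash
cat > h.py <<'E'
import numpy as np, cv2
from scipy.optimize import least_squares
from scipy.spatial.transform import Rotation as Rot
def K(i):
    f=200/np.tan(np.radians(i["fovy"]/2)); return f
def proj(i,X):
    c=i["R"]@np.asarray(X,float)+i["t"]; f=K(i); return np.array([i["cx"]+f*c[0]/c[2], i["cy"]+f*c[1]/c[2]])
def ray(i,p):
    f=K(i); d=np.array([(p[0]-i["cx"])/f,(p[1]-i["cy"])/f,1.]); R=i["R"]; return -R.T@i["t"], R.T@d
def atz(i,p,z):
    o,d=ray(i,p); return o+d*(z-o[2])/d[2]
def tri(i1,p1,i2,p2):
    r=least_squares(lambda X: np.r_[proj(i1,X)-p1,proj(i2,X)-p2],[600,0,90]); return r.x,np.abs(r.fun).max()
E
python3 - <<'E'
from h import *
from cell import ctrl
T=ctrl.camera_info("top");S=ctrl.camera_info("side")
for n,a,b in [("L",(210.6,204.4),(238.5,277.2)),("M",(269.9,220.8),(287,235.9)),("R",(319.8,182.4),(280.9,190.4)),("pan",(404.1,193.2),(323.2,153.6))]:
    X,e=tri(T,a,S,b); print(n,X.round(1),round(e,1), atz(T,a,91 if n!="pan" else 78).round(1))
for p in [(453.8,300.1),(401.4,261.5),(440.4,127.3)]: print(atz(T,p,91).round())
for p in [(291.2,122),(428.7,154.1),(280.9,190.4),(381.3,171.7)]: print("side",atz(S,p,91).round())
E
```

```text
L [509.6 267.4  94.7] 0.9 [507.3 266.9  91. ]
M [463.1 104.3  97.6] 2.1 [457.7 102.6  91. ]
R [560.9 -37.4 102.3] 0.6 [560.8 -37.8  91. ]
pan [ 528.8 -268.9   85.9] 1.6 [ 526.  -271.3   78. ]
[ 230. -394.   91.]
[ 338. -256.   91.]
[ 706. -376.   91.]
side [ 707. -379.   91.]
side [ 226. -404.   91.]
side [569. -48.  91.]
side [ 334. -254.   91.]
```

```bash
python3 - <<'E'
import cv2,numpy as np
t=cv2.imread("pics/top0.png");s=cv2.imread("pics/side0.png")
a=cv2.resize(t[160:260,180:350],None,fx=4.5,fy=4.5,interpolation=cv2.INTER_CUBIC)
cv2.imwrite("pics/topc.png",a)
b=cv2.resize(s[170:320,210:340],None,fx=4,fy=4,interpolation=cv2.INTER_CUBIC)
cv2.imwrite("pics/sidec.png",b)
E
```

```text
(no output)
```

View pics/topc.png

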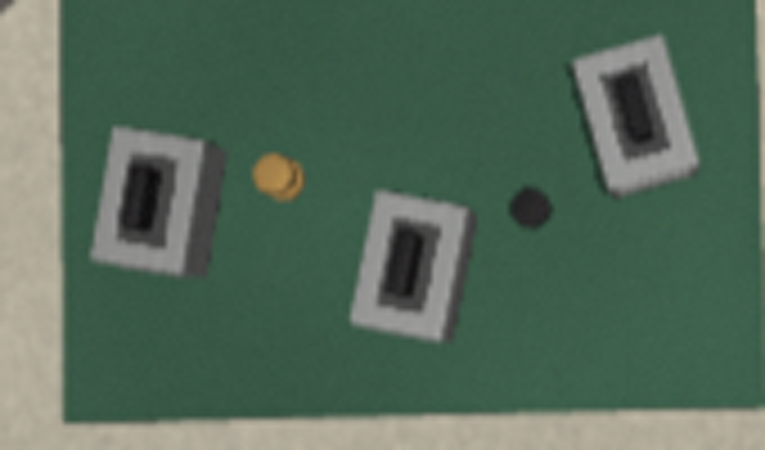

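View pics/sidec.png

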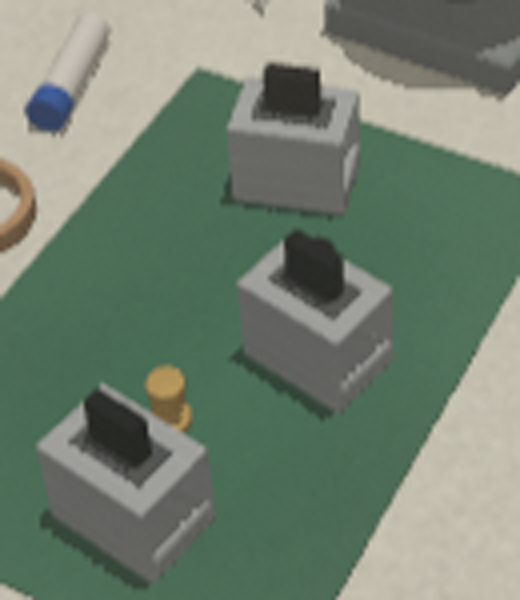

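View pics/wrist0.png

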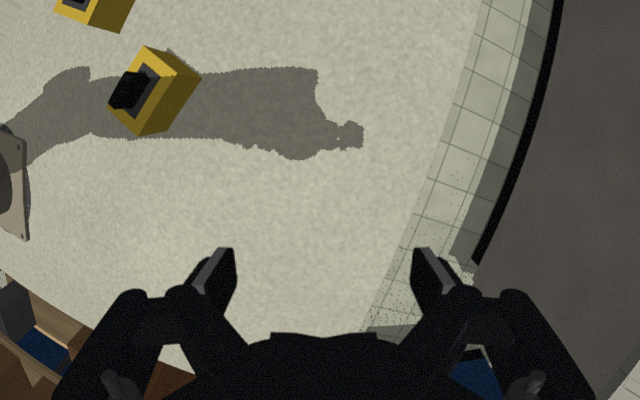

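```bash
python3 - <<'E'
from h import *
from cell import ctrl
T=ctrl.camera_info("top");S=ctrl.camera_info("side")
C={"L":[(112,127),(208,142),(185,275),(91,260)],"M":[(375,190),(472,208),(445,342),(349,322)],"R":[(570,62),(660,36),(697,165),(607,187)]}
tab={"L":[(135,163),(160,165),(148,232),(122,228)],"M":[(400,228),(426,231),(414,300),(386,296)]}
for k,v in C.items():
    P=np.array([atz(T,(x/4.5+180-.4,y/4.5+160-.4),73)[:2] for x,y in v])
    # order: far-left, far-right, near-right, near-left
    loc=np.array([(42,29),(42,-29),(-42,-29),(-42,29)])
    def f(q):
        c,s=np.cos(q[2]),np.sin(q[2]); return (loc@np.array([[c,s],[-s,c]])+q[:2]-P).ravel()
    r=least_squares(f,[500,0,0]); print(k,r.x[:2].round(1),np.degrees(r.x[2]).round(1),np.abs(r.fun).max().round(1),
      "az",np.degrees(np.arctan2(r.x[1],r.x[0])).round(1))
# pan: mouth circle
print("pan img centre")
E
```

```text
L [509.  265.3] -10.1 1.7 az 27.5
M [464.6 102.4] -12.3 1.9 az 12.4
R [556.7 -38.8] 14.4 1.7 az -4.0
pan img centre
```

```bash
cat >> h.py <<'E'
def Rtool(e): return Rot.from_euler('xyz',e)   # extrinsic
def Rdown(yaw,tilt=0,flip=1):
    """scoop yaw(deg), tilt mouth-down (deg). flip=1: tool z=+scoop y ; flip=-1: tool z=-scoop y"""
    x=np.array([0,0,-1.]); z=np.array([0,flip*1.,0]); y=np.cross(z,x)
    B=Rot.from_matrix(np.c_[x,y,z])
    return Rot.from_euler('z',yaw,degrees=True)*Rot.from_euler('y',-tilt,degrees=True)*B
def plan(p,R,pt,Rt,n):
    w=(R.inv()*Rt).as_rotvec(degrees=True)/6
    step=Rot.from_rotvec(w*6/n,degrees=True)
    # constant tool-frame shift d with rotation w/n per row
    A=np.zeros((3,3));Q=R
    rows=[]
    d=(np.asarray(pt)-p)/n
    for k in range(n):
        rows.append(np.r_[Q.inv().apply(d)/750,w/n]); Q=Q*step
    return rows
def show(rows):
    for r in rows: print("d",np.round(r[:3],4).tolist(),"w",np.round(r[3:],3).tolist())
E
python3 - <<'E'
from h import *
from cell import ctrl
s=ctrl.read_state(); R=Rtool(s["tool_rot"]); p=s["eef_pos"]
print(R.as_matrix().round(3))
for f in (1,-1):
    print(f,(R.inv()*Rdown(-10,0,f)).as_rotvec(degrees=True).round(1))
T=ctrl.camera_info("top")
for c in [(407,191),(404.1,193.2)]: print(atz(T,c,116).round(),atz(T,c,78).round())
im=cv2.imread("pics/top0.png"); 
import cv2
cv2.imwrite("pics/pan.png",cv2.resize(im[145:235,360:455],None,fx=6,fy=6,interpolation=cv2.INTER_CUBIC))
E
```

```text
[[ 0.     0.954  0.301]
 [ 0.     0.301 -0.954]
 [-1.     0.     0.   ]]
1 [-152.5    0.    -0. ]
-1 [27.5 -0.  -0. ]
[ 528. -274.  116.] [ 532. -280.   78.]
[ 523. -266.  116.] [ 526. -271.   78.]
```

View pics/pan.png

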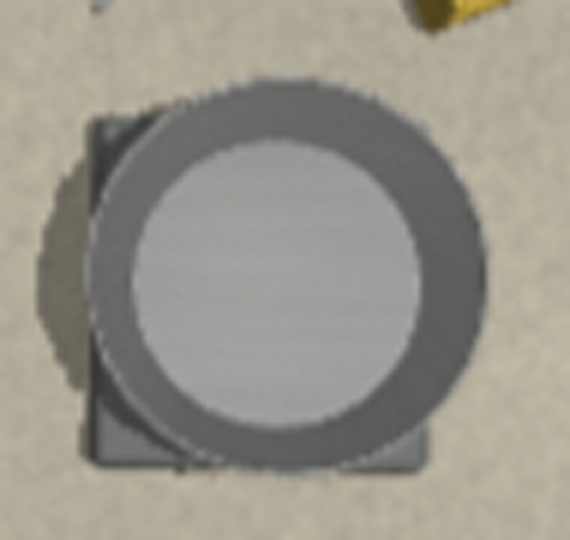

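Request:
servo_tool --rows '[{"dx": -0.004,"dy": 0.069,"dz": -0.0386,"wx": 0,"wy": 0,"wz": 0,"fingers": 0},{"dx": -0.004,"dy": 0.069,"dz": -0.0386,"wx": 0,"wy": 0,"wz": 0,"fingers": 0},{"dx": -0.004,"dy": 0.069,"dz": -0.0386,"wx": 0,"wy": 0,"wz": 0,"fingers": 0},{"dx": -0.004,"dy": 0.069,"dz": -0.0386,"wx": 0,"wy": 0,"wz": 0,"fingers": 0},{"dx": -0.004,"dy": 0.069,"dz": -0.0386,"wx": 0,"wy": 0,"wz": 0,"fingers": 0}]'

```text
clock: 1.18
eef_pos: [400.1, -402.5, 246.7]
tool_rot: [0.623, 1.57, -0.642]
force: [0.3, -0.7, 0.2]
width: 85.3
```

```bash
cat > st.py <<'E'
from h import *
from cell import ctrl
import json,sys
def st(pr=True):
    s=ctrl.read_state(); R=Rtool(s["tool_rot"]); p=s["eef_pos"]
    if pr:
        M=R.as_matrix()
        print("t",round(s["clock"],2),"p",p.round(1),"q",np.round(s["qpos"],2),"F",s["force"].round(2),"w",round(s["width"],1))
        print(" toolx",M[:,0].round(3),"toolz",M[:,2].round(3))
        open("log.jsonl","a").write(json.dumps([s["qpos"].tolist(),p.tolist(),np.asarray(s["tool_rot"]).tolist()])+"\n")
    return p,R,s
E
python3 - <<'E'
from st import *
p,R,s=st()
Rt=Rdown(-10,0,-1)
print((R.inv()*Rt).as_rotvec(degrees=True)/6)
show(plan(p,R,[515,-60,250],Rt,8)); 
E
```

```text
t 1.18 p [ 400.1 -402.5  246.7] q [ 0.72  0.49  0.03  1.74 -0.02  0.91 -0.51] F [ 0.25 -0.73  0.16] w 85.3
 toolx [ 0.001 -0.    -1.   ] toolz [ 0.301 -0.954  0.001]
[ 4.58538434  0.00515119 -0.0060209 ]
d [-0.0006, 0.0354, -0.0487] w [0.573, 0.001, -0.001]
d [-0.0006, 0.0325, -0.0507] w [0.573, 0.001, -0.001]
d [-0.0006, 0.0293, -0.0526] w [0.573, 0.001, -0.001]
d [-0.0006, 0.0261, -0.0542] w [0.573, 0.001, -0.001]
d [-0.0006, 0.0228, -0.0557] w [0.573, 0.001, -0.001]
d [-0.0006, 0.0195, -0.057] w [0.573, 0.001, -0.001]
d [-0.0006, 0.016, -0.058] w [0.573, 0.001, -0.001]
d [-0.0006, 0.0125, -0.0589] w [0.573, 0.001, -0.001]
```

Request:
servo_tool --rows '[{"dx": 0,"dy": 0.0354,"dz": -0.0487,"wx": 0.573,"wy": 0,"wz": 0,"fingers": 0},{"dx": 0,"dy": 0.0325,"dz": -0.0507,"wx": 0.573,"wy": 0,"wz": 0,"fingers": 0},{"dx": 0,"dy": 0.0293,"dz": -0.0526,"wx": 0.573,"wy": 0,"wz": 0,"fingers": 0},{"dx": 0,"dy": 0.0261,"dz": -0.0542,"wx": 0.573,"wy": 0,"wz": 0,"fingers": 0},{"dx": 0,"dy": 0.0228,"dz": -0.0557,"wx": 0.573,"wy": 0,"wz": 0,"fingers": 0}]'

```text
clock: 1.8
eef_pos: [471.1, -188.5, 246.6]
tool_rot: [1.334, 1.57, -0.233]
force: [0.6, -0.9, 0.4]
width: 85.7
```

Request:
servo_tool --rows '[{"dx": 0,"dy": 0.0195,"dz": -0.057,"wx": 0.573,"wy": 0,"wz": 0,"fingers": 0},{"dx": 0,"dy": 0.016,"dz": -0.058,"wx": 0.573,"wy": 0,"wz": 0,"fingers": 0},{"dx": 0,"dy": 0.0125,"dz": -0.0589,"wx": 0.573,"wy": 0,"wz": 0,"fingers": 0},{"dx": 0,"dy": -0.014,"dz": -0.071,"wx": 0,"wy": 0,"wz": 0,"fingers": 0},{"dx": 0,"dy": -0.014,"dz": -0.071,"wx": 0,"wy": 0,"wz": 0,"fingers": 0}]'

```text
clock: 2.42
eef_pos: [511.6, 48.8, 246.5]
tool_rot: [1.79, 1.57, 0.045]
force: [0.2, 0.3, 0.0]
width: 85.4
```

```bash
python3 - <<'E'
from st import *
p,R,s=st()
Rt=Rdown(-10,0,-1)
show(plan(p,R,[505,262,225],Rt,4)); 
E
```

```text
t 2.42 p [511.6  48.8 246.5] q [-0.22  0.42  0.1   1.88 -0.05  0.85 -1.84] F [0.23 0.29 0.01] w 85.4
 toolx [ 0.001  0.    -1.   ] toolz [-0.174 -0.985 -0.   ]
d [0.0072, -0.0145, -0.0696] w [-0.0, -0.0, -0.002]
d [0.0072, -0.0145, -0.0696] w [-0.0, -0.0, -0.002]
d [0.0072, -0.0145, -0.0696] w [-0.0, -0.0, -0.002]
d [0.0072, -0.0145, -0.0696] w [-0.0, -0.0, -0.002]
```

Request:
servo_tool --rows '[{"dx": 0.007,"dy": -0.0145,"dz": -0.07,"wx": 0,"wy": 0,"wz": 0,"fingers": 0},{"dx": 0.007,"dy": -0.0145,"dz": -0.07,"wx": 0,"wy": 0,"wz": 0,"fingers": 0},{"dx": 0.007,"dy": -0.0145,"dz": -0.07,"wx": 0,"wy": 0,"wz": 0,"fingers": 0},{"dx": 0.007,"dy": -0.0145,"dz": -0.07,"wx": 0,"wy": 0,"wz": 0,"fingers": 0},{"dx": 0,"dy": 0,"dz": 0,"wx": 0,"wy": 0,"wz": 0,"fingers": 0}]'

```text
clock: 3.05
eef_pos: [503.3, 267.5, 224.8]
tool_rot: [-2.67, 1.568, 1.877]
force: [0.2, -1.6, 0.3]
width: 85.7
```

```bash
cat >> h.py <<'E'
def fish(i,X):
    c=i["R"]@np.asarray(X,float)+i["t"]; f=K(i); r=np.hypot(c[0],c[1]); th=np.arctan2(r,c[2]); return np.array([i["cx"]+f*th*c[0]/r,i["cy"]+f*th*c[1]/r])
def fray(i,p):
    f=K(i); u=np.array([p[0]-i["cx"],p[1]-i["cy"]]); r=np.hypot(*u); th=r/f
    d=np.r_[np.sin(th)*u/max(r,1e-9),np.cos(th)]; return -i["R"].T@i["t"], i["R"].T@d
def fatz(i,p,z):
    o,d=fray(i,p); return o+d*(z-o[2])/d[2]
def scoopwire(x,y,yaw,z0=2):
    c,s=np.cos(np.radians(yaw)),np.sin(np.radians(yaw))
    g=lambda a,b,z:(x+c*a-s*b,y+s*a+c*b,z0+z)
    roof=[g(a,b,72) for a,b in[(42,29),(42,-29),(-42,-29),(-42,29)]]
    tab=[g(a,b,110) for a,b in[(20,7),(20,-7),(-20,-7),(-20,7)]]
    base=[g(a,b,0) for a,b in[(42,29),(42,-29),(-42,-29),(-42,29)]]
    return roof,tab,base
def overlay(im,i,poly,col,pf=fish):
    P=np.array([pf(i,X) for X in poly]); cv2.polylines(im,[np.round(P*8).astype(np.int32)],True,col,1,cv2.LINE_AA,3)
E
python3 - <<'E'
from st import *
p,R,s=st()
i=ctrl.camera_info("wrist"); im=ctrl.get_image("wrist")[:,:,::-1].copy()
np.savez("w1.npz",im=im,**i)
cv2.imwrite("pics/w1.png",im)
for w in scoopwire(509,266,-10): overlay(im,i,w,(0,0,255))
cv2.imwrite("pics/w1o.png",im)
for n in ["left_handle"]: print([(np.round(d["point"],1).tolist(),round(d["conf"],2),fatz(i,d["point"],93).round(1)) for d in ctrl.mark_of(n,"wrist")])
E
```

```text
t 3.05 p [503.3 267.5 224.8] q [-0.59  0.52  0.07  1.76 -0.05  0.87 -2.22] F [ 0.17 -1.6   0.31] w 85.7
 toolx [-0.001  0.003 -1.   ] toolz [-0.165 -0.986 -0.003]
[([324.0, 180.9], 0.65, array([510.1, 265.3,  93. ]))]
```

View pics/w1o.png

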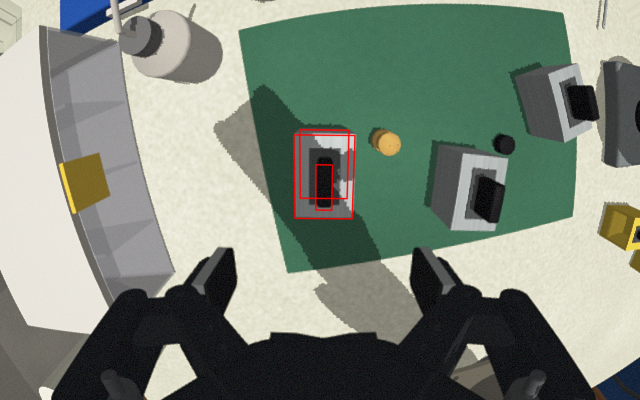

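```bash
python3 - <<'E'
from h import *
d=np.load("w1.npz"); i={k:d[k] for k in d.files}; im=i["im"].copy()
s=5
def crop(im,x0,y0,x1,y1,poses,name):
    a=cv2.resize(im[y0:y1,x0:x1],None,fx=s,fy=s,interpolation=cv2.INTER_CUBIC)
    pf=lambda i,X:(fish(i,X)-(x0,y0)+.5)*s
    for q in poses:
        for w,c in zip(scoopwire(*q),[(0,0,255),(0,255,255),(255,0,0)]): overlay(a,i,w,c,pf)
    return a
a=crop(im,285,115,365,230,[(509,266,-10)],0); b=crop(im,425,130,515,245,[(464,103,-12)],0)
h=min(a.shape[0],b.shape[0]); cv2.imwrite("pics/w1z.png",cv2.resize(np.hstack([a[:h],b[:h]]),None,fx=.9,fy=.9))
E
```

```text
(no output)
```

View pics/w1z.png

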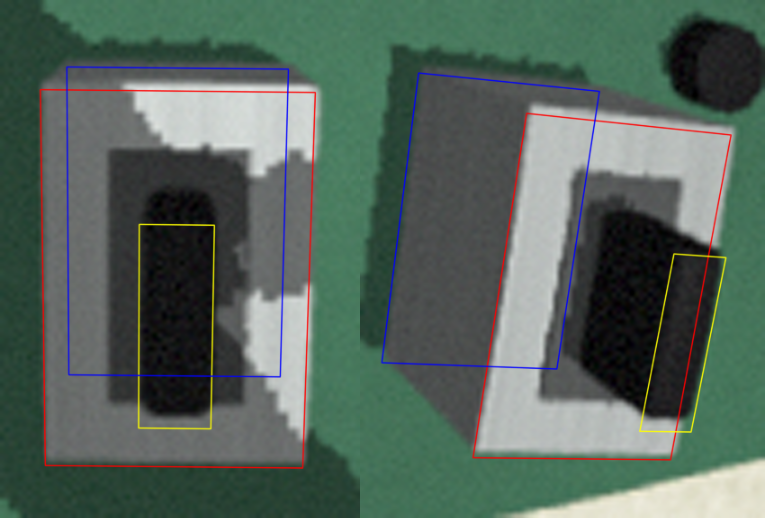

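Request:
servo_tool --rows '[{"dx": 0.03,"dy": 0.0092,"dz": 0.001,"wx": 0.08,"wy": 0,"wz": 0,"fingers": 0},{"dx": 0.05,"dy": 0,"dz": 0,"wx": 0,"wy": 0,"wz": 0,"fingers": 0},{"dx": 0.05,"dy": 0,"dz": 0,"wx": 0,"wy": 0,"wz": 0,"fingers": 0},{"dx": 0.03,"dy": 0,"dz": 0,"wx": 0,"wy": 0,"wz": 0,"fingers": 0},{"dx": 0,"dy": 0,"dz": 0,"wx": 0,"wy": 0,"wz": 0,"fingers": 0}]'

```text
clock: 3.78
eef_pos: [511.1, 256.9, 104.2]
tool_rot: [-0.618, 1.567, -2.374]
force: [-0.7, -1.1, -0.0]
width: 85.4
```

```bash
python3 - <<'E'
from st import *
p,R,s=st()
show(plan(p,R,[510,265.5,80],Rdown(-10,0,-1),1)); 
E
```

```text
t 3.77 p [511.1 256.9 104.2] q [-0.56  0.69  0.06  1.85 -0.07  0.61 -2.21] F [-0.71 -1.12 -0.01] w 85.4
 toolx [-0.003 -0.003 -1.   ] toolz [-0.184 -0.983  0.003]
d [0.0322, -0.0035, -0.0111] w [-0.103, 0.03, 0.021]
```

Request:
servo_tool --rows '[{"dx": 0.0,"dy": -0.0035,"dz": -0.0111,"wx": -0.1,"wy": 0.03,"wz": 0.02,"fingers": 0},{"dx": 0.016,"dy": 0,"dz": 0,"wx": 0,"wy": 0,"wz": 0,"fingers": 0},{"dx": 0.012,"dy": 0,"dz": 0,"wx": 0,"wy": 0,"wz": 0,"fingers": 0},{"dx": 0,"dy": 0,"dz": 0,"wx": 0,"wy": 0,"wz": 0,"fingers": 0}]'

```text
clock: 4.28
eef_pos: [510.0, 267.8, 83.5]
tool_rot: [2.72, 1.569, 0.977]
force: [-0.4, 0.0, -0.3]
width: 85.1
```

```bash
python3 - <<'E'
from st import *
p,R,s=st()
show(plan(p,R,[510,265.5,80],Rdown(-10,0,-1),1)); 
i=ctrl.camera_info("wrist"); im=ctrl.get_image("wrist")[:,:,::-1].copy()
cv2.imwrite("pics/w2.png",im)
E
```

```text
t 4.28 p [510.  267.8  83.5] q [-0.57  0.72  0.06  1.85 -0.07  0.56 -2.21] F [-0.36  0.03 -0.34] w 85.1
 toolx [ 0.001  0.002 -1.   ] toolz [-0.171 -0.985 -0.002]
d [0.0047, 0.0005, 0.003] w [0.022, -0.018, -0.008]
```

View pics/w2.png

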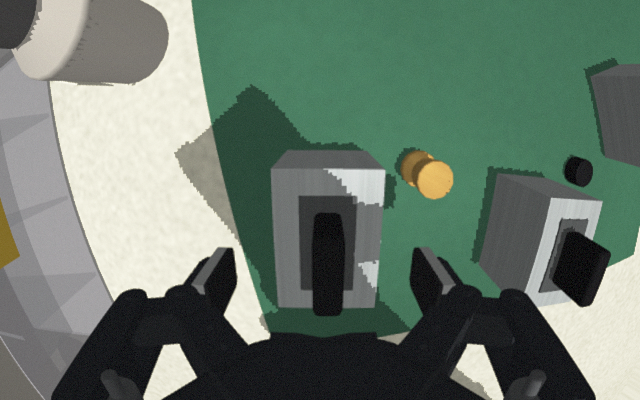

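Request:
servo_tool --rows '[{"dx": 0.002,"dy": 0,"dz": 0.002,"wx": 0,"wy": 0,"wz": 0,"fingers": 0.4},{"dx": 0.001,"dy": 0,"dz": 0,"wx": 0,"wy": 0,"wz": 0,"fingers": 1},{"dx": 0,"dy": 0,"dz": 0,"wx": 0,"wy": 0,"wz": 0,"fingers": 1},{"dx": 0,"dy": 0,"dz": 0,"wx": 0,"wy": 0,"wz": 0,"fingers": 1},{"dx": 0,"dy": 0,"dz": 0,"wx": 0,"wy": 0,"wz": 0,"fingers": 1}]'

```text
clock: 4.95
eef_pos: [510.3, 266.6, 82.1]
tool_rot: [2.533, 1.567, 0.79]
force: [-1.2, -0.5, 0.3]
width: 13.4
```

```bash
python3 - <<'E'
from st import *
p,R,s=st()
E
```

```text
t 4.95 p [510.3 266.6  82.1] q [-0.56  0.72  0.05  1.86 -0.07  0.56 -2.21] F [-1.21 -0.54  0.26] w 13.4
 toolx [ 0.003  0.003 -1.   ] toolz [-0.171 -0.985 -0.003]
```

Request:
servo_tool --rows '[{"dx": -0.025,"dy": 0,"dz": 0,"wx": 0,"wy": 0,"wz": 0,"fingers": 1},{"dx": -0.03,"dy": 0,"dz": 0,"wx": 0,"wy": 0,"wz": 0,"fingers": 1},{"dx": -0.025,"dy": 0,"dz": 0,"wx": 0,"wy": 0,"wz": 0,"fingers": 1},{"dx": 0,"dy": 0,"dz": 0,"wx": 0,"wy": 0,"wz": 0,"fingers": 1},{"dx": 0,"dy": 0,"dz": 0,"wx": 0,"wy": 0,"wz": 0,"fingers": 1}]'

```text
clock: 5.58
eef_pos: [509.3, 266.2, 141.0]
tool_rot: [2.915, 1.569, 1.172]
force: [-0.1, -0.2, -4.7]
width: 13.1
```

Request:
servo_tool --rows '[{"dx": 0,"dy": 0,"dz": 0,"wx": 0,"wy": 0,"wz": 0,"fingers": 1},{"dx": 0,"dy": 0,"dz": 0,"wx": 0,"wy": 0,"wz": 0,"fingers": 1}]'

```text
clock: 5.82
eef_pos: [509.8, 266.4, 141.3]
tool_rot: [2.689, 1.568, 0.946]
force: [-0.1, 0.2, -3.8]
width: 12.9
```

Request:
servo_tool --rows '[{"dx": 0,"dy": 0,"dz": 0,"wx": 0,"wy": 0,"wz": 0,"fingers": 1}]'

```text
clock: 5.95
eef_pos: [510.1, 266.5, 141.7]
tool_rot: [2.583, 1.568, 0.84]
force: [-0.1, 0.8, -4.8]
width: 13.1
```

```bash
python3 - <<'E'
from st import *
p,R,s=st(); print(s["torque"])
E
```

```text
t 5.95 p [510.1 266.5 141.7] q [-0.57  0.64  0.07  1.82 -0.06  0.68 -2.21] F [-0.11  0.75 -4.82] w 13.1
 toolx [ 0.002  0.002 -1.   ] toolz [-0.171 -0.985 -0.003]
[-0.00265618  0.11717092 -0.00414594]
```

```bash
python3 - <<'E'
from st import *
D=[json.loads(l) for l in open("log.jsonl")]
Q=np.array([d[0] for d in D]);P=np.array([d[1] for d in D])
r=np.hypot(P[:,0],P[:,1]);z=P[:,2]
a,b=Q[:,1],Q[:,1]+Q[:,3]
def f(v):
    return np.r_[v[0]*np.sin(a)+v[1]*np.sin(b)+v[2]-r, v[0]*np.cos(a)+v[1]*np.cos(b)+v[3]-z]
o=least_squares(f,[420,314,0,0],loss='soft_l1'); print(o.x.round(1),o.fun.round(1))
p,R,s=st(False)
Rt=Rdown(-27.4,0,-1)
# up first then travel
print("up then"); show(plan(p+[0,0,50],R,[532,-276,207],Rt,11))
# planar tilt feasibility
L1,L2,e,c=o.x; h=285; Lt=h-c
for th in (0,20,40,50,55,60):
    hx,hz=np.hypot(532,276),218
    t=np.radians(th); tx,tz=hx+11*np.sin(t),hz-11*np.cos(t)
    wx,wz=tx-Lt*np.sin(t)-e,tz+Lt*np.cos(t)-h
    D2=wx*wx+wz*wz; ce=(D2-L1*L1-L2*L2)/(2*L1*L2); q4=np.arccos(ce)
    q2=np.arctan2(wx,wz)-np.arctan2(L2*np.sin(q4),L1+L2*np.cos(q4)); q6=np.pi-t-q2-q4
    print(th,q2.round(2),q4.round(2),q6.round(2),Lt.round())
E
```

```text
[560.3 380.9   1.4 -14.6] [-0.  -0.1  0.1  1.9  0.  -0.5 -0.5  0.6 -0.4 -0.2 -0.1  0.1  0.1 -0.1]
up then
d [-0.002, 0.0139, 0.0643] w [0.266, -0.003, -0.001]
d [-0.002, 0.0157, 0.0639] w [0.266, -0.003, -0.001]
d [-0.002, 0.0174, 0.0635] w [0.266, -0.003, -0.001]
d [-0.002, 0.0192, 0.0629] w [0.266, -0.003, -0.001]
d [-0.0019, 0.0209, 0.0624] w [0.266, -0.003, -0.001]
d [-0.0019, 0.0227, 0.0618] w [0.266, -0.003, -0.001]
d [-0.0019, 0.0244, 0.0611] w [0.266, -0.003, -0.001]
d [-0.0019, 0.0261, 0.0604] w [0.266, -0.003, -0.001]
d [-0.0019, 0.0277, 0.0597] w [0.266, -0.003, -0.001]
d [-0.0019, 0.0294, 0.0589] w [0.266, -0.003, -0.001]
d [-0.0019, 0.031, 0.058] w [0.266, -0.003, -0.001]
0 0.58 1.69 0.87 300.0
20 0.48 1.98 0.34 300.0
40 0.47 2.24 -0.27 300.0
50 0.52 2.36 -0.61 300.0
55 0.56 2.41 -0.79 300.0
60 0.62 2.46 -0.98 300.0
```

```bash
cat > kin.py <<'E'
from h import *
import json,itertools
def fk(q,v,s):
    # v: L1,L2,Lt,h,c(yaw off),g(tool yaw off)
    Z=lambda a:Rot.from_euler('z',a); Y=lambda a:Rot.from_euler('y',a)
    A=Z(v[4]+s[0]*q[0])*Y(q[1]); p=np.array([0,0,v[3]])+A.apply([0,0,v[0]])
    A=A*Z(s[1]*q[2])*Y(q[3]); p=p+A.apply([0,0,v[1]])
    A=A*Z(s[2]*q[4])*Y(q[5]); p=p+A.apply([0,0,v[2]])
    A=A*Z(s[3]*q[6]+v[5])
    # frame: z along tool; tool frame x=z
    M=A.as_matrix(); return p,Rot.from_matrix(np.c_[M[:,2],M[:,0],M[:,1]])
LO=np.array([-3.06,-.37,-1.25,.18,-1.1,.23,-2.94]);HI=np.array([3.06,2.12,1.32,2.47,4.24,1.98,2.94])
E
python3 - <<'E'
from kin import *
D=[json.loads(l) for l in open("log.jsonl")]
best=None
for s in itertools.product([1,-1],repeat=4):
    def f(v):
        o=[]
        for q,p,e in D:
            P,R=fk(q,v,s); o+=list(P-p)+list(300*(R.inv()*Rtool(e)).as_rotvec())
        return np.array(o)
    for g in (0,1.57,3.1,-1.57):
        for Lt in (300,):
            r=least_squares(f,[560,381,Lt,Lt-15,0,g],loss='soft_l1',max_nfev=60)
            if best is None or r.cost<best[0]: best=(r.cost,s,r.x,np.abs(r.fun).max())
    print(s,best[0].round(1))
print(best)
json.dump([list(best[1]),best[2].tolist()],open("kin.json","w"))
E
```

```text
(1, 1, 1, 1) 2294.1
(1, 1, 1, -1) 2294.1
(1, 1, -1, 1) 2294.1
(1, 1, -1, -1) 2294.1
(1, -1, 1, 1) 2294.1
(1, -1, 1, -1) 2294.1
(1, -1, -1, 1) 2236.1
(1, -1, -1, -1) 2236.1
(-1, 1, 1, 1) 1131.7
(-1, 1, 1, -1) 148.1
(-1, 1, -1, 1) 148.1
(-1, 1, -1, -1) 148.1
(-1, -1, 1, 1) 148.1
(-1, -1, 1, -1) 148.1
(-1, -1, -1, 1) 148.1
(-1, -1, -1, -1) 2.4
(np.float64(2.3502986399214008), (-1, -1, -1, -1), array([559.77373304, 383.01452548, 366.38364235, 353.36328238,
       -18.8987699 ,  45.50387969]), np.float64(2.664663973802689))
```

```bash
cat >> kin.py <<'E'
try:
    S,V=json.load(open("kin.json"))
except Exception: pass
def ik(q0,pt,Rt,reg=.02,lo=LO+.03,hi=HI-.03):
    def f(q):
        P,R=fk(q,V,S); return np.r_[(P-pt)/100,3*(R.inv()*Rt).as_rotvec(),reg*(q-q0)]
    r=least_squares(f,np.clip(q0,lo+1e-6,hi-1e-6),bounds=(lo,hi),max_nfev=60)
    P,R=fk(r.x,V,S); return r.x,np.linalg.norm(P-pt),np.degrees((R.inv()*Rt).magnitude())
def tcp_from_handle(h,R,b=11): return np.asarray(h)+R.apply([b,0,0])
E
python3 - <<'E'
from kin import *; from st import st
p,R,s=st(False); q0=s["qpos"]
PAN=np.array([528,-274])
for psi in range(-180,180,15):
    u=np.array([np.cos(np.radians(psi)),np.sin(np.radians(psi))])
    H=np.r_[PAN+5*u,220]
    # transport
    q=q0.copy(); bad=0; out=[]
    n=14
    y0=-10; dy=(psi-y0+180)%360-180
    # both ways 
    for k in range(1,n+1):
        a=k/n; Rt=Rdown(y0+dy*a,0,-1); h=np.array([510,266.5,220])*(1-a)+H*a
        q,e,er=ik(q,tcp_from_handle(h,Rt),Rt); bad=max(bad,e+er)
    res=[]
    for th in range(6,61,6):
        Rt=Rdown(psi,th,-1); q,e,er=ik(q,tcp_from_handle(H,Rt),Rt)
        res.append(round(e+er,1))
    print(psi,dy,"tr",round(bad,1),res,q.round(2))
E
```

```text
-180 -170 tr 67.0 [np.float64(74.6), np.float64(85.4), np.float64(98.2), np.float64(110.0), np.float64(120.0), np.float64(127.3), np.float64(130.7), np.float64(129.6), np.float64(124.6), np.float64(124.9)] [-0.11  1.37  1.29  1.08 -0.3   1.95 -2.91]
-165 -155 tr 29.2 [np.float64(42.2), np.float64(54.6), np.float64(66.2), np.float64(76.7), np.float64(85.6), np.float64(92.4), np.float64(96.5), np.float64(97.5), np.float64(95.8), np.float64(92.6)] [-0.18  1.34  1.29  1.1  -0.29  1.84 -2.91]
-150 -140 tr 0.0 [np.float64(10.9), np.float64(22.5), np.float64(33.4), np.float64(43.5), np.float64(52.4), np.float64(59.8), np.float64(65.3), np.float64(68.7), np.float64(69.9), np.float64(69.4)] [-0.3   1.29  1.29  1.26 -0.3   1.57 -2.91]
-135 -125 tr 0.0 [np.float64(0.0), np.float64(0.0), np.float64(1.3), np.float64(11.6), np.float64(21.2), np.float64(29.9), np.float64(37.4), np.float64(43.5), np.float64(47.8), np.float64(50.4)] [-0.43  1.25  1.29  1.44 -0.3   1.29 -2.91]
-120 -110 tr 0.0 [np.float64(0.0), np.float64(0.0), np.float64(0.0), np.float64(0.0), np.float64(0.0), np.float64(2.5), np.flo
[... 3798 characters left out ...]
1.95  0.8 ]
135 145 tr 0.0 [np.float64(0.0), np.float64(0.0), np.float64(0.0), np.float64(0.0), np.float64(0.0), np.float64(0.0), np.float64(0.0), np.float64(1.5), np.float64(19.0), np.float64(36.4)] [ 0.69  1.13 -0.41  0.97 -0.    1.95  1.1 ]
150 160 tr 0.0 [np.float64(0.0), np.float64(0.0), np.float64(0.0), np.float64(0.0), np.float64(0.0), np.float64(0.0), np.float64(0.0), np.float64(8.7), np.float64(27.5), np.float64(46.6)] [ 0.47  1.09 -0.06  0.99 -0.    1.95  1.46]
165 175 tr 0.0 [np.float64(0.0), np.float64(0.0), np.float64(0.0), np.float64(0.0), np.float64(0.0), np.float64(0.0), np.float64(0.0), np.float64(5.1), np.float64(23.3), np.float64(41.5)] [0.23 1.11 0.3  0.98 0.   1.95 1.83]
```

```bash
python3 - <<'E'
from kin import *; from st import st
p,R,s=st(False)
p=p+[0,0,75]
Rt=Rdown(60,0,-1)
show(plan(p,R,tcp_from_handle([530,-270,228],Rt),Rt,12))
E
```

```text
d [-0.0002, 0.0124, 0.0584] w [-0.97, -0.001, -0.003]
d [-0.0002, 0.0064, 0.0593] w [-0.97, -0.001, -0.003]
d [-0.0002, 0.0004, 0.0597] w [-0.97, -0.001, -0.003]
d [-0.0002, -0.0057, 0.0594] w [-0.97, -0.001, -0.003]
d [-0.0001, -0.0117, 0.0585] w [-0.97, -0.001, -0.003]
d [-0.0001, -0.0176, 0.057] w [-0.97, -0.001, -0.003]
d [-0.0001, -0.0233, 0.0549] w [-0.97, -0.001, -0.003]
d [-0.0001, -0.0287, 0.0523] w [-0.97, -0.001, -0.003]
d [-0.0001, -0.0339, 0.0491] w [-0.97, -0.001, -0.003]
d [-0.0001, -0.0387, 0.0454] w [-0.97, -0.001, -0.003]
d [-0.0001, -0.0431, 0.0413] w [-0.97, -0.001, -0.003]
d [-0.0001, -0.047, 0.0367] w [-0.97, -0.001, -0.003]
```

Request:
servo_tool --rows '[{"dx": -0.05,"dy": 0,"dz": 0,"wx": 0,"wy": 0,"wz": 0,"fingers": 1},{"dx": -0.05,"dy": 0.006,"dz": 0.03,"wx": -0.5,"wy": 0,"wz": 0,"fingers": 1},{"dx": 0,"dy": 0.0062,"dz": 0.029,"wx": -0.47,"wy": 0,"wz": 0,"fingers": 1},{"dx": 0,"dy": 0.0064,"dz": 0.0593,"wx": -0.97,"wy": 0,"wz": 0,"fingers": 1},{"dx": 0,"dy": 0.0004,"dz": 0.0597,"wx": -0.97,"wy": 0,"wz": 0,"fingers": 1}]'

```text
clock: 6.58
eef_pos: [515.8, 130.8, 216.8]
tool_rot: [2.143, 1.567, 0.709]
force: [1.3, -0.9, -4.1]
width: 12.8
```

Request:
servo_tool --rows '[{"dx": 0,"dy": -0.0057,"dz": 0.0594,"wx": -0.97,"wy": 0,"wz": 0,"fingers": 1},{"dx": 0,"dy": -0.0117,"dz": 0.0585,"wx": -0.97,"wy": 0,"wz": 0,"fingers": 1},{"dx": 0,"dy": -0.0176,"dz": 0.057,"wx": -0.97,"wy": 0,"wz": 0,"fingers": 1},{"dx": 0,"dy": -0.0233,"dz": 0.0549,"wx": -0.97,"wy": 0,"wz": 0,"fingers": 1},{"dx": 0,"dy": -0.0287,"dz": 0.0523,"wx": -0.97,"wy": 0,"wz": 0,"fingers": 1}]'

```text
clock: 7.2
eef_pos: [524.0, -93.3, 216.2]
tool_rot: [1.658, 1.567, 0.731]
force: [0.8, 0.3, -4.1]
width: 12.9
```

```bash
python3 - <<'E'
from kin import *; from st import st
p,R,s=st()
Rt=Rdown(60,0,-1)
show(plan(p,R,tcp_from_handle([530,-270,220],Rt),Rt,6))
E
```

```text
t 7.2 p [524.  -93.3 216.2] q [ 0.22  0.48 -0.14  1.86  0.09  0.8  -0.89] F [ 0.81  0.29 -4.14] w 12.9
 toolx [ 0.003  0.003 -1.   ] toolz [ 0.6 -0.8 -0. ]
d [0.0015, -0.0225, 0.0322] w [-0.642, 0.001, -0.006]
d [0.0015, -0.0246, 0.0306] w [-0.642, 0.001, -0.006]
d [0.0015, -0.0266, 0.0289] w [-0.642, 0.001, -0.006]
d [0.0015, -0.0285, 0.027] w [-0.642, 0.001, -0.006]
d [0.0016, -0.0303, 0.0251] w [-0.642, 0.001, -0.006]
d [0.0016, -0.0319, 0.023] w [-0.642, 0.001, -0.006]
```

Request:
servo_tool --rows '[{"dx": 0,"dy": -0.0225,"dz": 0.0322,"wx": -0.642,"wy": 0,"wz": 0,"fingers": 1},{"dx": 0,"dy": -0.0246,"dz": 0.0306,"wx": -0.642,"wy": 0,"wz": 0,"fingers": 1},{"dx": 0,"dy": -0.0266,"dz": 0.0289,"wx": -0.642,"wy": 0,"wz": 0,"fingers": 1},{"dx": 0.002,"dy": -0.02,"dz": 0.019,"wx": -0.642,"wy": 0,"wz": 0,"fingers": 1},{"dx": 0.002,"dy": -0.02,"dz": 0.017,"wx": -0.642,"wy": 0,"wz": 0,"fingers": 1}]'

```text
clock: 7.82
eef_pos: [528.0, -221.5, 212.6]
tool_rot: [1.429, 1.567, 0.836]
force: [-0.4, 0.5, -4.2]
width: 12.9
```

Request:
servo_tool --rows '[{"dx": 0.002,"dy": -0.02,"dz": 0.017,"wx": -0.64,"wy": 0,"wz": 0,"fingers": 1},{"dx": 0,"dy": -0.012,"dz": 0.009,"wx": 0,"wy": 0,"wz": 0,"fingers": 1},{"dx": 0,"dy": 0,"dz": 0,"wx": 0,"wy": 0,"wz": 0,"fingers": 1},{"dx": 0,"dy": 0,"dz": 0,"wx": 0,"wy": 0,"wz": 0,"fingers": 1}]'

```text
clock: 8.32
eef_pos: [531.9, -249.8, 211.2]
tool_rot: [1.509, 1.566, 0.983]
force: [-0.3, 0.1, -3.9]
width: 12.9
```

```bash
python3 - <<'E'
from kin import *; from st import st
p,R,s=st()
Rt=Rdown(60,0,-1)
show(plan(p,R,tcp_from_handle([530,-270,215],Rt),Rt,1))
# tilt rows: per 6deg about handle (11 behind TCP)
c=np.array([-11,0,0]); W=Rot.from_rotvec([0,0,6],degrees=True)
print((c-W.apply(c))/750)
for v in ("side",):
    cv2.imwrite("pics/s2.png",ctrl.get_image(v)[:,:,::-1]) if 'ctrl' in globals() else None
E
python3 - <<'E'
from cell import ctrl; import cv2
cv2.imwrite("pics/s2.png",ctrl.get_image("side")[60:260,200:500,::-1].repeat(2,0).repeat(2,1))
E
```

```text
t 8.32 p [ 531.9 -249.8  211.2] q [ 0.55  0.57 -0.25  1.72  0.17  0.88 -0.29] F [-0.26  0.14 -3.91] w 12.9
 toolx [ 0.002  0.004 -1.   ] toolz [ 0.864 -0.503  0.   ]
d [0.0095, -0.0246, 0.0113] w [-0.03, 0.003, -0.042]
[-8.03455346e-05  1.53308413e-03  0.00000000e+00]
```

View pics/s2.png

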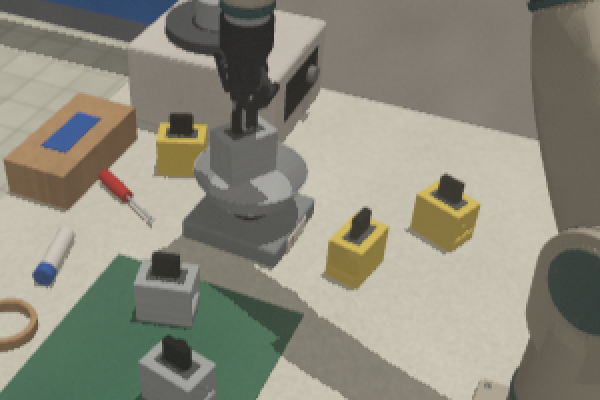

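Request:
servo_tool --rows '[{"dx": 0.004,"dy": -0.014,"dz": 0.006,"wx": 0,"wy": 0,"wz": 0.5,"fingers": 1},{"dx": 0.004,"dy": -0.01,"dz": 0.005,"wx": 0,"wy": 0,"wz": 0.5,"fingers": 1},{"dx": 0,"dy": 0.0015,"dz": 0,"wx": 0,"wy": 0,"wz": 1,"fingers": 1},{"dx": 0,"dy": 0.0015,"dz": 0,"wx": 0,"wy": 0,"wz": 1,"fingers": 1},{"dx": 0,"dy": 0.0015,"dz": 0,"wx": 0,"wy": 0,"wz": 1,"fingers": 1}]'

```text
clock: 9.0
eef_pos: [531.8, -267.5, 205.9]
tool_rot: [1.566, 1.146, 1.04]
force: [-1.6, 0.7, -5.2]
width: 13.1
```

```bash
python3 - <<'E'
from kin import *; from st import st
p,R,s=st(); print("handle",(p+R.apply([-11,0,0])).round(1))
E
```

```text
t 9.0 p [ 531.8 -267.5  205.9] q [ 0.98  0.67 -0.51  1.7  -0.15  0.85  0.13] F [-1.59  0.69 -5.24] w 13.1
 toolx [ 0.208  0.355 -0.911] toolz [ 0.865 -0.502  0.002]
handle [ 529.5 -271.4  215.9]
```

Request:
servo_tool --rows '[{"dx": 0,"dy": 0.0015,"dz": 0,"wx": 0,"wy": 0,"wz": 1,"fingers": 1},{"dx": 0,"dy": 0.0015,"dz": 0,"wx": 0,"wy": 0,"wz": 1,"fingers": 1},{"dx": 0,"dy": 0.0015,"dz": 0,"wx": 0,"wy": 0,"wz": 1,"fingers": 1},{"dx": 0,"dy": 0.0015,"dz": 0,"wx": 0,"wy": 0,"wz": 1,"fingers": 1},{"dx": 0,"dy": 0.001,"dz": 0,"wx": 0,"wy": 0,"wz": 0.7,"fingers": 1}]'

```text
clock: 9.62
eef_pos: [533.8, -265.3, 208.1]
tool_rot: [1.569, 0.656, 1.041]
force: [0.1, -0.1, -3.7]
width: 13.0
```

Request:
servo_tool --rows '[{"dx": 0,"dy": 0,"dz": 0,"wx": 0,"wy": 0,"wz": 0,"fingers": 1},{"dx": 0,"dy": 0,"dz": 0,"wx": 0,"wy": 0,"wz": 0,"fingers": 1},{"dx": 0,"dy": 0,"dz": 0,"wx": 0,"wy": 0,"wz": 0,"fingers": 1}]'

```text
clock: 10.0
eef_pos: [534.5, -263.3, 209.5]
tool_rot: [1.567, 0.658, 1.043]
force: [-0.8, -0.0, -2.1]
width: 13.0
```

```bash
python3 - <<'E'
from kin import *; from st import st
from cell import ctrl
p,R,s=st(); print("handle",(p+R.apply([-11,0,0])).round(1))
a=ctrl.get_image("side")[60:200,240:420,::-1]; b=ctrl.get_image("top")[130:250,350:470,::-1]
a=cv2.resize(a,None,fx=2.5,fy=2.5); b=cv2.resize(b,(350,350)); cv2.imwrite("pics/p1.png",np.hstack([a[:350],b]))
E
```

```text
t 10.0 p [ 534.5 -263.3  209.5] q [ 1.29  0.92 -0.76  1.66 -0.39  0.95  0.45] F [-0.8  -0.03 -2.12] w 13.0
 toolx [ 0.398  0.684 -0.611] toolz [ 0.865 -0.501  0.003]
handle [ 530.1 -270.8  216.2]
```

View pics/p1.png

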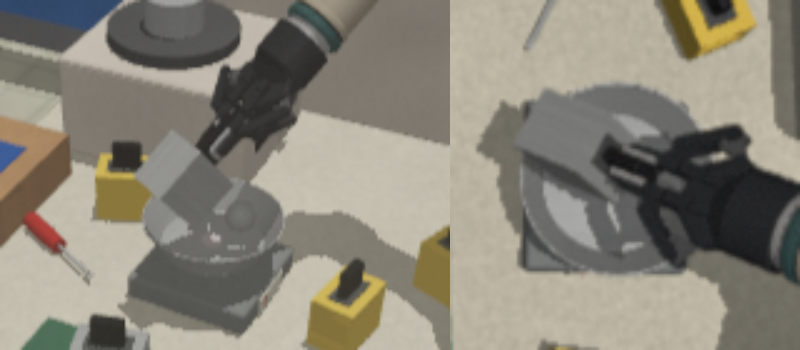

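```bash
python3 - <<'E'
from kin import *; from st import st
p,R,s=st(False)
R1=Rdown(20,0,-1); p1=tcp_from_handle([515,-60,235],R1)
show(plan(p,R,p1,R1,13))
R2=Rdown(-10,0,-1); print(); show(plan(p1,R1,tcp_from_handle([510,266,235],R2),R2,7))
# feasibility
q=s["qpos"];P=p.copy();Q=R;mx=0
for r in plan(p,R,p1,R1,13):
    P=P+Q.apply(r[:3]*750);Q=Q*Rot.from_rotvec(r[3:]*6,degrees=True)
    q2,e,er=ik(q,P,Q); mx=max(mx,np.abs(q2-q).max());q=q2; 
print(mx,e,er,q.round(2))
E
```

```text
d [0.0126, 0.0116, -0.0122] w [0.475, -0.232, -0.643]
d [0.0115, 0.0118, -0.0131] w [0.475, -0.232, -0.643]
d [0.0103, 0.0119, -0.0139] w [0.475, -0.232, -0.643]
d [0.0092, 0.0118, -0.0147] w [0.475, -0.232, -0.643]
d [0.008, 0.0117, -0.0155] w [0.475, -0.232, -0.643]
d [0.0069, 0.0114, -0.0163] w [0.475, -0.232, -0.643]
d [0.0057, 0.011, -0.017] w [0.475, -0.232, -0.643]
d [0.0046, 0.0105, -0.0177] w [0.475, -0.232, -0.643]
d [0.0034, 0.0098, -0.0183] w [0.475, -0.232, -0.643]
d [0.0024, 0.0091, -0.0188] w [0.475, -0.232, -0.643]
d [0.0013, 0.0083, -0.0193] w [0.475, -0.232, -0.643]
d [0.0003, 0.0074, -0.0197] w [0.475, -0.232, -0.643]
d [-0.0006, 0.0064, -0.02] w [0.475, -0.232, -0.643]

d [0.0, 0.0203, -0.0587] w [0.714, 0.0, 0.0]
d [0.0, 0.0159, -0.06] w [0.714, 0.0, 0.0]
d [0.0, 0.0114, -0.0611] w [0.714, 0.0, 0.0]
d [0.0, 0.0068, -0.0617] w [0.714, 0.0, 0.0]
d [0.0, 0.0021, -0.0621] w [0.714, 0.0, 0.0]
d [0.0, -0.0025, -0.0621] w [0.714, 0.0, 0.0]
d [0.0, -0.0071, -0.0617] w [0.714, 0.0, 0.0]
0.17302536397379498 0.0021941542717783397 0.001118936943815084 [ 0.08  0.45 -0.02  1.89  0.01  0.8  -1.17]
```

Request:
servo_tool --rows '[{"dx": 0.0126,"dy": 0.0116,"dz": -0.0122,"wx": 0.475,"wy": -0.232,"wz": -0.643,"fingers": 1},{"dx": 0.0115,"dy": 0.0118,"dz": -0.0131,"wx": 0.475,"wy": -0.232,"wz": -0.643,"fingers": 1},{"dx": 0.0103,"dy": 0.0119,"dz": -0.0139,"wx": 0.475,"wy": -0.232,"wz": -0.643,"fingers": 1},{"dx": 0.0092,"dy": 0.0118,"dz": -0.0147,"wx": 0.475,"wy": -0.232,"wz": -0.643,"fingers": 1},{"dx": 0.008,"dy": 0.0117,"dz": -0.0155,"wx": 0.475,"wy": -0.232,"wz": -0.643,"fingers": 1}]'

```text
clock: 10.72
eef_pos: [526.4, -184.7, 215.0]
tool_rot: [1.714, 1.002, 0.899]
force: [0.9, -0.2, -2.6]
width: 13.1
```

Request:
servo_tool --rows '[{"dx": 0.0069,"dy": 0.0114,"dz": -0.0163,"wx": 0.475,"wy": -0.232,"wz": -0.643,"fingers": 1},{"dx": 0.0057,"dy": 0.011,"dz": -0.017,"wx": 0.475,"wy": -0.232,"wz": -0.643,"fingers": 1},{"dx": 0.0046,"dy": 0.0105,"dz": -0.0177,"wx": 0.475,"wy": -0.232,"wz": -0.643,"fingers": 1},{"dx": 0.0034,"dy": 0.0098,"dz": -0.0183,"wx": 0.475,"wy": -0.232,"wz": -0.643,"fingers": 1},{"dx": 0.0024,"dy": 0.0091,"dz": -0.0188,"wx": 0.475,"wy": -0.232,"wz": -0.643,"fingers": 1}]'

```text
clock: 11.35
eef_pos: [518.9, -105.7, 220.9]
tool_rot: [1.848, 1.356, 0.774]
force: [0.5, 1.1, -2.1]
width: 13.0
```

Request:
servo_tool --rows '[{"dx": 0.0013,"dy": 0.0083,"dz": -0.0193,"wx": 0.475,"wy": -0.232,"wz": -0.643,"fingers": 1},{"dx": 0.0003,"dy": 0.0074,"dz": -0.0197,"wx": 0.475,"wy": -0.232,"wz": -0.643,"fingers": 1},{"dx": -0.0006,"dy": 0.0064,"dz": -0.02,"wx": 0.475,"wy": -0.232,"wz": -0.643,"fingers": 1},{"dx": 0,"dy": 0.0203,"dz": -0.0587,"wx": 0.714,"wy": 0,"wz": 0,"fingers": 1},{"dx": 0,"dy": 0.0159,"dz": -0.06,"wx": 0.714,"wy": 0,"wz": 0,"fingers": 1}]'

```text
clock: 11.98
eef_pos: [513.1, 35.4, 224.2]
tool_rot: [2.8, 1.568, 1.426]
force: [0.0, -0.1, -2.0]
width: 13.3
```

```bash
python3 - <<'E'
from kin import *; from st import st
p,R,s=st()
R2=Rdown(-10,0,-1); show(plan(p,R,tcp_from_handle([510,266,225],R2),R2,5))
E
```

```text
t 11.97 p [513.1  35.4 224.2] q [-0.15  0.44  0.04  1.9  -0.03  0.8  -1.47] F [ 0.04 -0.06 -1.95] w 13.3
 toolx [ 0.     0.003 -1.   ] toolz [ 0.195 -0.981 -0.003]
d [0.0029, 0.0112, -0.0605] w [0.709, -0.006, -0.001]
d [0.0029, 0.0067, -0.0611] w [0.709, -0.006, -0.001]
d [0.0028, 0.0021, -0.0615] w [0.709, -0.006, -0.001]
d [0.0028, -0.0024, -0.0615] w [0.709, -0.006, -0.001]
d [0.0028, -0.007, -0.0611] w [0.709, -0.006, -0.001]
```

Request:
servo_tool --rows '[{"dx": 0,"dy": 0.0112,"dz": -0.0605,"wx": 0.709,"wy": 0,"wz": 0,"fingers": 1},{"dx": 0,"dy": 0.0067,"dz": -0.0611,"wx": 0.709,"wy": 0,"wz": 0,"fingers": 1},{"dx": 0.003,"dy": 0.0021,"dz": -0.0615,"wx": 0.709,"wy": 0,"wz": 0,"fingers": 1},{"dx": 0.003,"dy": -0.0024,"dz": -0.0615,"wx": 0.709,"wy": 0,"wz": 0,"fingers": 1},{"dx": 0.003,"dy": -0.007,"dz": -0.0611,"wx": 0.709,"wy": 0,"wz": 0,"fingers": 1}]'

```text
clock: 12.6
eef_pos: [508.8, 266.0, 217.8]
tool_rot: [-2.865, 1.567, 1.674]
force: [0.4, -1.0, -2.1]
width: 12.8
```

Request:
servo_tool --rows '[{"dx": 0.025,"dy": 0,"dz": 0,"wx": 0,"wy": 0,"wz": 0,"fingers": 1},{"dx": 0.04,"dy": 0,"dz": 0,"wx": 0,"wy": 0,"wz": 0,"fingers": 1},{"dx": 0.04,"dy": 0,"dz": 0,"wx": 0,"wy": 0,"wz": 0,"fingers": 1},{"dx": 0.02,"dy": 0,"dz": 0,"wx": 0,"wy": 0,"wz": 0,"fingers": 1},{"dx": 0,"dy": 0,"dz": 0,"wx": 0,"wy": 0,"wz": 0,"fingers": 1}]'

```text
clock: 13.22
eef_pos: [509.1, 263.7, 123.2]
tool_rot: [-2.166, 1.568, 2.374]
force: [-0.5, -0.2, -1.3]
width: 13.1
```

```bash
python3 - <<'E'
from kin import *; from st import st
p,R,s=st()
R2=Rdown(-10,0,-1); show(plan(p,R,tcp_from_handle([510,266,93.5],R2),R2,1))
from cell import ctrl
cv2.imwrite("pics/w3.png",ctrl.get_image("wrist")[:,:,::-1])
E
```

```text
t 13.22 p [509.1 263.7 123.2] q [-0.6   0.66  0.11  1.84 -0.12  0.65 -2.16] F [-0.49 -0.2  -1.29] w 13.1
 toolx [-0.002  0.002 -1.   ] toolz [-0.172 -0.985 -0.001]
d [0.0543, 0.0008, -0.0031] w [0.02, -0.012, 0.018]
```

View pics/w3.png

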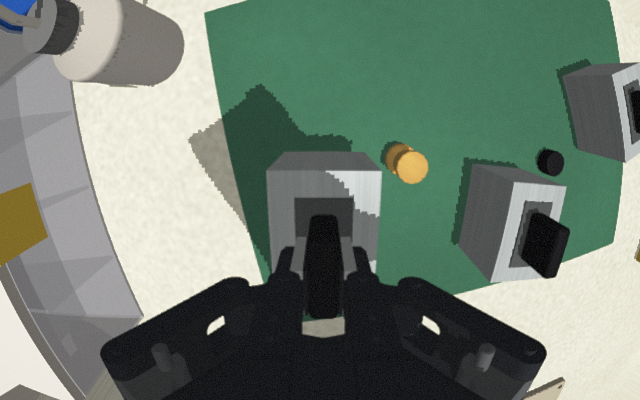

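Request:
servo_tool --rows '[{"dx": 0.02,"dy": 0.0008,"dz": -0.003,"wx": 0,"wy": 0,"wz": 0,"fingers": 1},{"dx": 0.02,"dy": 0,"dz": 0,"wx": 0,"wy": 0,"wz": 0,"fingers": 1},{"dx": 0.008,"dy": 0,"dz": 0,"wx": 0,"wy": 0,"wz": 0,"fingers": 1},{"dx": 0.003,"dy": 0,"dz": 0,"wx": 0,"wy": 0,"wz": 0,"fingers": 1},{"dx": 0.0,"dy": 0,"dz": 0,"wx": 0,"wy": 0,"wz": 0,"fingers": 1}]'

```text
clock: 13.9
eef_pos: [511.1, 265.6, 85.4]
tool_rot: [3.096, 1.569, 1.352]
force: [0.3, 0.2, -1.9]
width: 13.4
```

Request:
servo_tool --rows '[{"dx": 0.002,"dy": 0,"dz": 0,"wx": 0,"wy": 0,"wz": 0,"fingers": 1},{"dx": 0.0,"dy": 0,"dz": 0,"wx": 0,"wy": 0,"wz": 0,"fingers": 1}]'

```text
clock: 14.15
eef_pos: [511.1, 265.7, 84.2]
tool_rot: [3.012, 1.569, 1.268]
force: [0.3, -0.1, -1.8]
width: 13.2
```

```bash
python3 - <<'E'
from kin import *; from st import st
p,R,s=st()
E
```

```text
t 14.15 p [511.1 265.7  84.2] q [-0.59  0.72  0.1   1.85 -0.13  0.57 -2.15] F [ 0.32 -0.09 -1.75] w 13.2
 toolx [ 0.001  0.002 -1.   ] toolz [-0.172 -0.985 -0.002]
```

Request:
servo_tool --rows '[{"dx": 0.003,"dy": 0,"dz": 0,"wx": 0,"wy": 0,"wz": 0,"fingers": 1},{"dx": 0.0,"dy": 0,"dz": 0,"wx": 0,"wy": 0,"wz": 0,"fingers": 1},{"dx": 0,"dy": 0,"dz": 0,"wx": 0,"wy": 0,"wz": 0,"fingers": 0},{"dx": 0,"dy": 0,"dz": 0,"wx": 0,"wy": 0,"wz": 0,"fingers": 0},{"dx": 0,"dy": 0,"dz": 0,"wx": 0,"wy": 0,"wz": 0,"fingers": 0}]'

```text
clock: 14.78
eef_pos: [511.1, 265.7, 81.7]
tool_rot: [3.072, 1.569, 1.328]
force: [-0.1, 0.1, -0.2]
width: 66.8
```

Request:
servo_tool --rows '[{"dx": -0.04,"dy": 0,"dz": 0,"wx": 0,"wy": 0,"wz": 0,"fingers": 0},{"dx": -0.05,"dy": 0,"dz": 0,"wx": 0,"wy": 0,"wz": 0,"fingers": 0},{"dx": 0,"dy": 0,"dz": 0,"wx": 0,"wy": 0,"wz": 0,"fingers": 0}]'

```text
clock: 15.15
eef_pos: [513.0, 266.5, 151.9]
tool_rot: [2.446, 1.563, 0.702]
force: [0.1, 0.4, 0.6]
width: 85.7
```

```bash
python3 - <<'E'
from kin import *; from st import st
p,R,s=st()
R2=Rdown(-12,0,-1); show(plan(p,R,[465.5,103,150],R2,4))
E
```

```text
t 15.15 p [513.  266.5 151.9] q [-0.6   0.62  0.12  1.81 -0.11  0.71 -2.17] F [0.12 0.44 0.6 ] w 85.7
 toolx [ 0.006  0.005 -1.   ] toolz [-0.172 -0.985 -0.006]
d [0.0003, -0.0062, 0.0564] w [0.087, -0.014, -0.011]
d [0.0004, -0.0057, 0.0565] w [0.087, -0.014, -0.011]
d [0.0005, -0.0052, 0.0565] w [0.087, -0.014, -0.011]
d [0.0006, -0.0047, 0.0566] w [0.087, -0.014, -0.011]
```

Request:
servo_tool --rows '[{"dx": 0,"dy": -0.0062,"dz": 0.0564,"wx": 0.087,"wy": -0.014,"wz": -0.011,"fingers": 0},{"dx": 0,"dy": -0.0057,"dz": 0.0565,"wx": 0.087,"wy": -0.014,"wz": -0.011,"fingers": 0},{"dx": 0,"dy": -0.0052,"dz": 0.0565,"wx": 0.087,"wy": -0.014,"wz": -0.011,"fingers": 0},{"dx": 0,"dy": -0.0047,"dz": 0.0566,"wx": 0.087,"wy": -0.014,"wz": -0.011,"fingers": 0},{"dx": 0,"dy": 0,"dz": 0,"wx": 0,"wy": 0,"wz": 0,"fingers": 0}]'

```text
clock: 15.78
eef_pos: [461.8, 98.2, 148.7]
tool_rot: [-0.79, 1.561, -2.576]
force: [0.5, 0.4, 0.6]
width: 85.3
```

Request:
servo_tool --rows '[{"dx": 0,"dy": 0,"dz": 0,"wx": 0,"wy": 0,"wz": 0,"fingers": 0},{"dx": 0,"dy": 0,"dz": 0,"wx": 0,"wy": 0,"wz": 0,"fingers": 0}]'

```text
clock: 16.02
eef_pos: [463.8, 103.3, 149.0]
tool_rot: [-0.923, 1.565, -2.701]
force: [0.6, 0.1, 0.1]
width: 85.2
```

```bash
python3 - <<'E'
from kin import *; from st import st
from cell import ctrl
p,R,s=st()
i=ctrl.camera_info("wrist"); im=ctrl.get_image("wrist")[:,:,::-1].copy()
for q in [(465.5,103,-12),(558,-38,14.5)]:
    for w,c in zip(scoopwire(*q),[(0,0,255),(0,255,255),(255,0,0)]): overlay(im,i,w,c)
cv2.imwrite("pics/w4.png",im)
R2=Rdown(-12,0,-1); show(plan(p,R,[465.5,103,80],R2,1))
E
```

```text
t 16.02 p [463.8 103.3 149. ] q [-0.36  0.52  0.11  2.07 -0.1   0.56 -1.95] F [0.58 0.09 0.13] w 85.2
 toolx [-0.005 -0.002 -1.   ] toolz [-0.206 -0.979  0.004]
d [0.092, 0.0028, -0.0004] w [0.021, 0.033, 0.044]
```

View pics/w4.png

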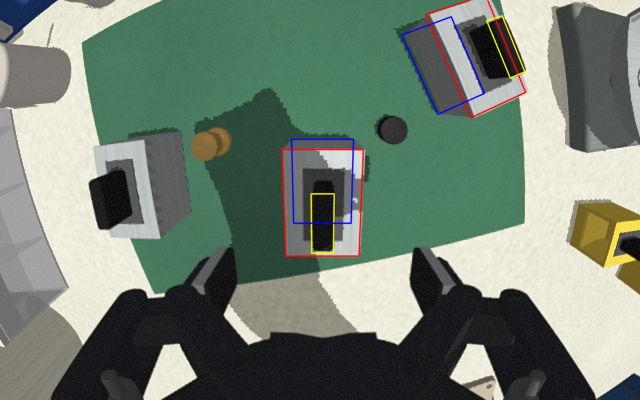

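Request:
servo_tool --rows '[{"dx": 0.035,"dy": 0.0028,"dz": -0.0004,"wx": 0.021,"wy": 0.033,"wz": 0.044,"fingers": 0},{"dx": 0.035,"dy": 0,"dz": 0,"wx": 0,"wy": 0,"wz": 0,"fingers": 0},{"dx": 0.019,"dy": 0,"dz": 0,"wx": 0,"wy": 0,"wz": 0,"fingers": 0},{"dx": 0,"dy": 0,"dz": 0,"wx": 0,"wy": 0,"wz": 0,"fingers": 0},{"dx": 0,"dy": 0,"dz": 0,"wx": 0,"wy": 0,"wz": 0,"fingers": 0.3}]'

```text
clock: 16.7
eef_pos: [466.0, 102.0, 83.1]
tool_rot: [1.435, 1.57, -0.347]
force: [0.7, 0.3, -0.4]
width: 69.3
```

```bash
python3 - <<'E'
from kin import *; from st import st
p,R,s=st()
R2=Rdown(-12,0,-1); show(plan(p,R,[465.5,103.5,81],R2,1))
E
```

```text
t 16.7 p [466.  102.   83.1] q [-0.33  0.64  0.08  2.12 -0.12  0.39 -1.93] F [ 0.74  0.34 -0.42] w 69.3
 toolx [ 0.001 -0.    -1.   ] toolz [-0.21  -0.978  0.   ]
d [0.0028, -0.0011, -0.0018] w [-0.017, 0.001, -0.01]
```

Request:
servo_tool --rows '[{"dx": 0.002,"dy": 0,"dz": -0.0018,"wx": 0,"wy": 0,"wz": 0,"fingers": 0.5},{"dx": 0,"dy": 0,"dz": 0,"wx": 0,"wy": 0,"wz": 0,"fingers": 1},{"dx": 0,"dy": 0,"dz": 0,"wx": 0,"wy": 0,"wz": 0,"fingers": 1},{"dx": 0,"dy": 0,"dz": 0,"wx": 0,"wy": 0,"wz": 0,"fingers": 1},{"dx": 0,"dy": 0,"dz": 0,"wx": 0,"wy": 0,"wz": 0,"fingers": 1}]'

```text
clock: 17.32
eef_pos: [465.9, 102.9, 81.4]
tool_rot: [0.805, 1.57, -0.977]
force: [-0.5, -0.4, 5.8]
width: 13.0
```

Request:
servo_tool --rows '[{"dx": -0.025,"dy": 0,"dz": 0,"wx": 0,"wy": 0,"wz": 0,"fingers": 1},{"dx": -0.03,"dy": 0,"dz": 0,"wx": 0,"wy": 0,"wz": 0,"fingers": 1},{"dx": -0.025,"dy": 0,"dz": 0,"wx": 0,"wy": 0,"wz": 0,"fingers": 1},{"dx": 0,"dy": 0,"dz": 0,"wx": 0,"wy": 0,"wz": 0,"fingers": 1},{"dx": 0,"dy": 0,"dz": 0,"wx": 0,"wy": 0,"wz": 0,"fingers": 1}]'

```text
clock: 17.95
eef_pos: [465.1, 103.0, 140.3]
tool_rot: [-0.798, 1.569, -2.581]
force: [0.1, -0.8, -2.5]
width: 13.1
```

Request:
servo_tool --rows '[{"dx": 0,"dy": 0,"dz": 0,"wx": 0,"wy": 0,"wz": 0,"fingers": 1}]'

```text
clock: 18.08
eef_pos: [465.1, 102.9, 140.1]
tool_rot: [-0.841, 1.569, -2.623]
force: [-0.1, 0.1, -2.9]
width: 13.0
```

Request:
servo_tool --rows '[{"dx": 0,"dy": 0,"dz": 0,"wx": 0,"wy": 0,"wz": 0,"fingers": 1}]'

```text
clock: 18.2
eef_pos: [465.4, 103.0, 140.4]
tool_rot: [-0.729, 1.569, -2.511]
force: [0.4, 0.1, -2.6]
width: 13.2
```

```bash
python3 - <<'E'
from kin import *; from st import st
p,R,s=st()
p=p+[0,0,75]
Rt=Rdown(60,0,-1)
show(plan(p,R,tcp_from_handle([530,-271,228],Rt),Rt,12))
E
```

```text
t 18.2 p [465.4 103.  140.4] q [-0.35  0.53  0.11  2.08 -0.11  0.54 -1.95] F [ 0.43  0.09 -2.61] w 13.2
 toolx [-0.001 -0.001 -1.   ] toolz [-0.21  -0.978  0.001]
d [-0.0001, 0.0157, 0.0391] w [-1.002, 0.0, 0.001]
d [-0.0001, 0.0116, 0.0406] w [-1.002, 0.0, 0.001]
d [-0.0001, 0.0073, 0.0415] w [-1.002, 0.0, 0.001]
d [-0.0001, 0.0029, 0.0421] w [-1.002, 0.0, 0.001]
d [-0.0001, -0.0016, 0.0421] w [-1.002, 0.0, 0.001]
d [-0.0002, -0.006, 0.0417] w [-1.002, 0.0, 0.001]
d [-0.0002, -0.0103, 0.0409] w [-1.002, 0.0, 0.001]
d [-0.0002, -0.0145, 0.0396] w [-1.002, 0.0, 0.001]
d [-0.0002, -0.0186, 0.0379] w [-1.002, 0.0, 0.001]
d [-0.0002, -0.0224, 0.0357] w [-1.002, 0.0, 0.001]
d [-0.0002, -0.0261, 0.0332] w [-1.002, 0.0, 0.001]
d [-0.0002, -0.0294, 0.0302] w [-1.002, 0.0, 0.001]
```

Request:
servo_tool --rows '[{"dx": 0.025,"dy": 0,"dz": 0,"wx": 0,"wy": 0,"wz": 0,"fingers": 1},{"dx": 0.03,"dy": 0,"dz": 0,"wx": 0,"wy": 0,"wz": 0,"fingers": 1},{"dx": 0.015,"dy": 0,"dz": 0,"wx": 0,"wy": 0,"wz": 0,"fingers": 1},{"dx": 0.006,"dy": 0,"dz": 0,"wx": 0,"wy": 0,"wz": 0,"fingers": 1},{"dx": 0.001,"dy": 0,"dz": 0,"wx": 0,"wy": 0,"wz": 0,"fingers": 1}]'

```text
clock: 18.82
eef_pos: [465.9, 103.1, 83.3]
tool_rot: [0.33, 1.57, -1.452]
force: [-0.3, 1.0, -1.9]
width: 13.1
```

Request:
servo_tool --rows '[{"dx": 0.001,"dy": 0,"dz": 0,"wx": 0,"wy": 0,"wz": 0,"fingers": 1},{"dx": 0,"dy": 0,"dz": 0,"wx": 0,"wy": 0,"wz": 0,"fingers": 1}]'

```text
clock: 19.08
eef_pos: [466.1, 103.1, 83.0]
tool_rot: [1.365, 1.57, -0.417]
force: [-0.6, -0.0, -3.9]
width: 12.8
```

```bash
python3 - <<'E'
from kin import *; from st import st
p,R,s=st()
E
```

```text
t 19.07 p [466.1 103.1  83. ] q [-0.33  0.64  0.08  2.12 -0.13  0.39 -1.93] F [-0.63 -0.03 -3.93] w 12.8
 toolx [ 0.001 -0.    -1.   ] toolz [-0.21  -0.978  0.   ]
```

Request:
servo_tool --rows '[{"dx": 0.0018,"dy": 0,"dz": 0,"wx": 0,"wy": 0,"wz": 0,"fingers": 1},{"dx": 0.0,"dy": 0,"dz": 0,"wx": 0,"wy": 0,"wz": 0,"fingers": 1},{"dx": 0,"dy": 0,"dz": 0,"wx": 0,"wy": 0,"wz": 0,"fingers": 0},{"dx": 0,"dy": 0,"dz": 0,"wx": 0,"wy": 0,"wz": 0,"fingers": 0},{"dx": 0,"dy": 0,"dz": 0,"wx": 0,"wy": 0,"wz": 0,"fingers": 0}]'

```text
clock: 19.7
eef_pos: [465.8, 103.1, 81.2]
tool_rot: [0.319, 1.57, -1.463]
force: [0.8, 1.0, -0.0]
width: 66.8
```

Request:
servo_tool --rows '[{"dx": -0.04,"dy": 0,"dz": 0,"wx": 0,"wy": 0,"wz": 0,"fingers": 0},{"dx": -0.05,"dy": 0,"dz": 0,"wx": 0,"wy": 0,"wz": 0,"fingers": 0},{"dx": 0,"dy": 0,"dz": 0,"wx": 0,"wy": 0,"wz": 0,"fingers": 0}]'

```text
clock: 20.08
eef_pos: [467.6, 103.6, 150.9]
tool_rot: [1.947, 1.565, 0.165]
force: [0.2, 0.6, -1.1]
width: 85.2
```

```bash
python3 - <<'E'
from kin import *; from st import st
p,R,s=st()
R2=Rdown(14.5,0,-1); show(plan(p,R,[557,-38,155],R2,5))
E
```

```text
t 20.07 p [467.6 103.6 150.9] q [-0.36  0.51  0.12  2.07 -0.11  0.56 -1.95] F [ 0.24  0.57 -1.1 ] w 85.2
 toolx [ 0.005  0.001 -1.   ] toolz [-0.21  -0.978 -0.002]
d [-0.001, 0.0312, 0.0319] w [-0.887, -0.001, -0.01]
d [-0.001, 0.0281, 0.0347] w [-0.887, -0.001, -0.01]
d [-0.001, 0.0248, 0.0371] w [-0.887, -0.001, -0.01]
d [-0.0011, 0.0212, 0.0393] w [-0.887, -0.001, -0.01]
d [-0.0011, 0.0175, 0.0411] w [-0.887, -0.001, -0.01]
```

Request:
servo_tool --rows '[{"dx": -0.001,"dy": 0.0312,"dz": 0.0319,"wx": -0.887,"wy": 0,"wz": -0.01,"fingers": 0},{"dx": -0.001,"dy": 0.0281,"dz": 0.0347,"wx": -0.887,"wy": 0,"wz": -0.01,"fingers": 0},{"dx": -0.001,"dy": 0.0248,"dz": 0.0371,"wx": -0.887,"wy": 0,"wz": -0.01,"fingers": 0},{"dx": -0.001,"dy": 0.0212,"dz": 0.0393,"wx": -0.887,"wy": 0,"wz": -0.01,"fingers": 0},{"dx": -0.001,"dy": 0.0175,"dz": 0.0411,"wx": -0.887,"wy": 0,"wz": -0.01,"fingers": 0}]'

```text
clock: 20.7
eef_pos: [555.0, -39.4, 151.3]
tool_rot: [-1.783, 1.564, -3.098]
force: [0.4, 0.0, 0.3]
width: 85.5
```

Request:
servo_tool --rows '[{"dx": 0,"dy": 0,"dz": 0,"wx": 0,"wy": 0,"wz": 0,"fingers": 0},{"dx": 0,"dy": 0,"dz": 0,"wx": 0,"wy": 0,"wz": 0,"fingers": 0},{"dx": 0,"dy": 0,"dz": 0,"wx": 0,"wy": 0,"wz": 0,"fingers": 0}]'

```text
clock: 21.08
eef_pos: [554.3, -37.1, 151.9]
tool_rot: [-1.821, 1.564, -3.137]
force: [-0.2, -0.0, 0.5]
width: 85.4
```

```bash
python3 - <<'E'
from kin import *; from st import st
from cell import ctrl
p,R,s=st()
i=ctrl.camera_info("wrist"); im=ctrl.get_image("wrist")[:,:,::-1].copy()
q=(558.5,-38,14.5)
cv2.imwrite("pics/w5.png",im)
s=5;x0,y0,x1,y1=270,100,400,270
a=cv2.resize(im[y0:y1,x0:x1],None,fx=s,fy=s,interpolation=cv2.INTER_CUBIC)
pf=lambda i,X:(fish(i,X)-(x0,y0)+.5)*s
for w,c in zip(scoopwire(*q),[(0,0,255),(0,255,255),(255,0,0)]): overlay(a,i,w,c,pf)
a=cv2.resize(a,None,fx=.7,fy=.7,interpolation=cv2.INTER_AREA)
cv2.imwrite("pics/w5z.png",a)
R2=Rdown(14.5,0,-1); show(plan(p,R,[558.5,-38,82],R2,1))
E
```

```text
t 21.07 p [554.3 -37.1 151.9] q [ 0.04  0.6  -0.04  1.86  0.04  0.69 -1.34] F [-0.22 -0.01  0.55] w 85.4
 toolx [-0.006 -0.    -1.   ] toolz [ 0.252 -0.968 -0.002]
d [0.0932, 0.0057, 0.0027] w [0.013, -0.015, 0.06]
```

View pics/w5z.png

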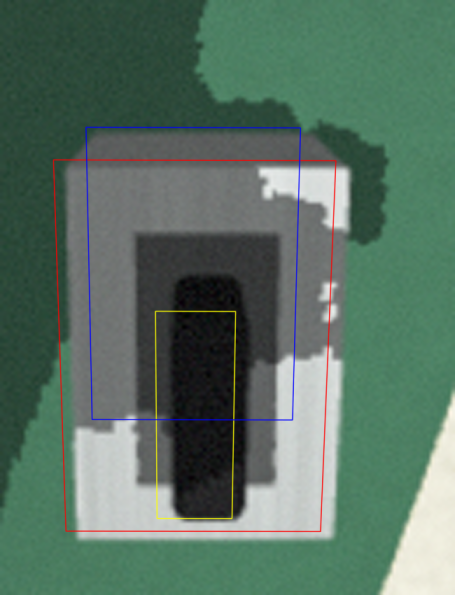

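View pics/w5.png

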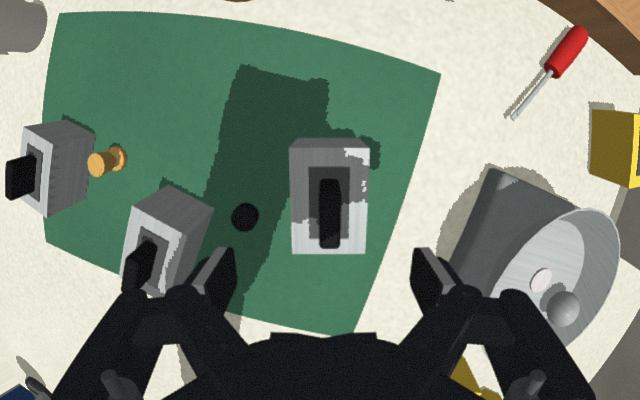

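Request:
servo_tool --rows '[{"dx": 0.033,"dy": 0.0048,"dz": 0.0063,"wx": 0.013,"wy": -0.015,"wz": 0.06,"fingers": 0},{"dx": 0.035,"dy": 0,"dz": 0,"wx": 0,"wy": 0,"wz": 0,"fingers": 0},{"dx": 0.022,"dy": 0,"dz": 0,"wx": 0,"wy": 0,"wz": 0,"fingers": 0},{"dx": 0,"dy": 0,"dz": 0,"wx": 0,"wy": 0,"wz": 0,"fingers": 0},{"dx": 0,"dy": 0,"dz": 0,"wx": 0,"wy": 0,"wz": 0,"fingers": 0.3}]'

```text
clock: 21.75
eef_pos: [560.3, -42.0, 85.5]
tool_rot: [1.055, 1.568, -0.264]
force: [0.5, -0.5, 0.9]
width: 69.5
```

```bash
python3 - <<'E'
from kin import *; from st import st
p,R,s=st()
R2=Rdown(14.5,0,-1); show(plan(p,R,[558.5,-40.8,82],R2,1))
E
```

```text
t 21.75 p [560.3 -42.   85.5] q [ 0.05  0.7  -0.04  1.89  0.05  0.54 -1.34] F [ 0.49 -0.5   0.91] w 69.5
 toolx [ 0.002 -0.001 -1.   ] toolz [ 0.249 -0.968  0.001]
d [0.0046, -0.0019, -0.0022] w [-0.012, 0.012, -0.021]
```

Request:
servo_tool --rows '[{"dx": 0.0045,"dy": -0.0019,"dz": -0.0015,"wx": 0,"wy": 0,"wz": -0.02,"fingers": 0.5},{"dx": 0,"dy": 0,"dz": 0,"wx": 0,"wy": 0,"wz": 0,"fingers": 1},{"dx": 0,"dy": 0,"dz": 0,"wx": 0,"wy": 0,"wz": 0,"fingers": 1},{"dx": 0,"dy": 0,"dz": 0,"wx": 0,"wy": 0,"wz": 0,"fingers": 1},{"dx": 0,"dy": 0,"dz": 0,"wx": 0,"wy": 0,"wz": 0,"fingers": 1}]'

```text
clock: 22.38
eef_pos: [558.1, -41.4, 81.7]
tool_rot: [-0.749, 1.57, -2.068]
force: [-1.7, 0.5, 2.2]
width: 13.3
```

```bash
python3 - <<'E'
from kin import *; from st import st
p,R,s=st()
E
```

```text
t 22.38 p [558.1 -41.4  81.7] q [ 0.05  0.71 -0.03  1.9   0.05  0.54 -1.34] F [-1.66  0.49  2.19] w 13.3
 toolx [-0.001 -0.001 -1.   ] toolz [ 0.249 -0.969  0.001]
```

Request:
servo_tool --rows '[{"dx": -0.025,"dy": 0,"dz": 0,"wx": 0,"wy": 0,"wz": 0,"fingers": 1},{"dx": -0.03,"dy": 0,"dz": 0,"wx": 0,"wy": 0,"wz": 0,"fingers": 1},{"dx": -0.025,"dy": 0,"dz": 0,"wx": 0,"wy": 0,"wz": 0,"fingers": 1},{"dx": 0,"dy": 0,"dz": 0,"wx": 0,"wy": 0,"wz": 0,"fingers": 1},{"dx": 0,"dy": 0,"dz": 0,"wx": 0,"wy": 0,"wz": 0,"fingers": 1}]'

```text
clock: 23.0
eef_pos: [557.1, -41.5, 140.3]
tool_rot: [-1.435, 1.568, -2.754]
force: [-0.1, 0.1, -4.4]
width: 13.5
```

Request:
servo_tool --rows '[{"dx": 0,"dy": 0,"dz": 0,"wx": 0,"wy": 0,"wz": 0,"fingers": 1}]'

```text
clock: 23.12
eef_pos: [557.1, -41.4, 140.2]
tool_rot: [-1.485, 1.567, -2.804]
force: [-0.4, -0.5, -4.4]
width: 13.1
```

Request:
servo_tool --rows '[{"dx": 0,"dy": 0,"dz": 0,"wx": 0,"wy": 0,"wz": 0,"fingers": 1}]'

```text
clock: 23.25
eef_pos: [557.6, -41.4, 140.6]
tool_rot: [-1.34, 1.568, -2.659]
force: [-0.3, 0.4, -4.7]
width: 13.5
```

```bash
python3 - <<'E'
from kin import *; from st import st
p,R,s=st()
p=p+[0,0,75]
Rt=Rdown(60,0,-1)
show(plan(p,R,tcp_from_handle([530,-271,226],Rt),Rt,8))
E
```

```text
t 23.25 p [557.6 -41.4 140.6] q [ 0.05  0.62 -0.04  1.86  0.04  0.67 -1.33] F [-0.35  0.36 -4.75] w 13.5
 toolx [-0.002 -0.001 -1.   ] toolz [ 0.249 -0.969  0.001]
d [0.0002, -0.014, 0.0359] w [-0.95, -0.001, 0.003]
d [0.0002, -0.0175, 0.0343] w [-0.95, -0.001, 0.003]
d [0.0002, -0.0208, 0.0324] w [-0.95, -0.001, 0.003]
d [0.0001, -0.0239, 0.0302] w [-0.95, -0.001, 0.003]
d [0.0001, -0.0268, 0.0277] w [-0.95, -0.001, 0.003]
d [0.0001, -0.0294, 0.0249] w [-0.95, -0.001, 0.003]
d [0.0001, -0.0317, 0.0219] w [-0.95, -0.001, 0.003]
d [0.0001, -0.0338, 0.0186] w [-0.95, -0.001, 0.003]
```

Request:
servo_tool --rows '[{"dx": -0.05,"dy": 0,"dz": 0,"wx": 0,"wy": 0,"wz": 0,"fingers": 1},{"dx": -0.05,"dy": -0.007,"dz": 0.018,"wx": -0.475,"wy": 0,"wz": 0,"fingers": 1},{"dx": 0,"dy": -0.007,"dz": 0.018,"wx": -0.475,"wy": 0,"wz": 0,"fingers": 1},{"dx": 0,"dy": -0.0175,"dz": 0.0343,"wx": -0.95,"wy": 0,"wz": 0,"fingers": 1},{"dx": 0,"dy": -0.0208,"dz": 0.0324,"wx": -0.95,"wy": 0,"wz": 0,"fingers": 1}]'

```text
clock: 23.88
eef_pos: [548.1, -128.1, 216.3]
tool_rot: [-1.39, 1.569, -2.407]
force: [1.0, 0.4, -5.2]
width: 13.3
```

Request:
servo_tool --rows '[{"dx": 0,"dy": -0.0239,"dz": 0.0302,"wx": -0.95,"wy": 0,"wz": 0,"fingers": 1},{"dx": 0,"dy": -0.0268,"dz": 0.0277,"wx": -0.95,"wy": 0,"wz": 0,"fingers": 1},{"dx": 0,"dy": -0.0294,"dz": 0.0249,"wx": -0.95,"wy": 0,"wz": 0,"fingers": 1},{"dx": 0,"dy": -0.022,"dz": 0.016,"wx": -0.95,"wy": 0,"wz": 0,"fingers": 1},{"dx": 0,"dy": -0.018,"dz": 0.011,"wx": -0.95,"wy": 0,"wz": 0,"fingers": 1}]'

```text
clock: 24.5
eef_pos: [534.4, -251.1, 216.1]
tool_rot: [-1.985, 1.569, -2.506]
force: [-0.6, 1.0, -4.7]
width: 13.0
```

Request:
servo_tool --rows '[{"dx": 0,"dy": -0.013,"dz": 0.006,"wx": 0,"wy": 0,"wz": 0,"fingers": 1},{"dx": 0,"dy": 0,"dz": 0,"wx": 0,"wy": 0,"wz": 0,"fingers": 1},{"dx": 0,"dy": 0,"dz": 0,"wx": 0,"wy": 0,"wz": 0,"fingers": 1}]'

```text
clock: 24.88
eef_pos: [534.3, -259.2, 216.6]
tool_rot: [-2.2, 1.57, -2.723]
force: [-0.3, 0.2, -4.8]
width: 13.0
```

```bash
python3 - <<'E'
from kin import *; from st import st
from cell import ctrl
p,R,s=st()
Rt=Rdown(60,0,-1)
show(plan(p,R,tcp_from_handle([530,-271,211],Rt),Rt,1))
b=ctrl.get_image("top")[130:250,350:470,::-1]; w=ctrl.get_image("wrist")[:,:,::-1]
cv2.imwrite("pics/p2.png",np.hstack([cv2.resize(b,(400,400)),cv2.resize(w[:,120:520],(400,400))]))
E
```

```text
t 24.88 p [ 534.3 -259.2  216.6] q [ 0.57  0.57 -0.26  1.69  0.18  0.9  -0.29] F [-0.26  0.15 -4.84] w 13.0
 toolx [-0.001 -0.    -1.   ] toolz [ 0.866 -0.5   -0.001]
d [0.0221, -0.0164, 0.0029] w [0.004, -0.005, 0.007]
```

View pics/p2.png

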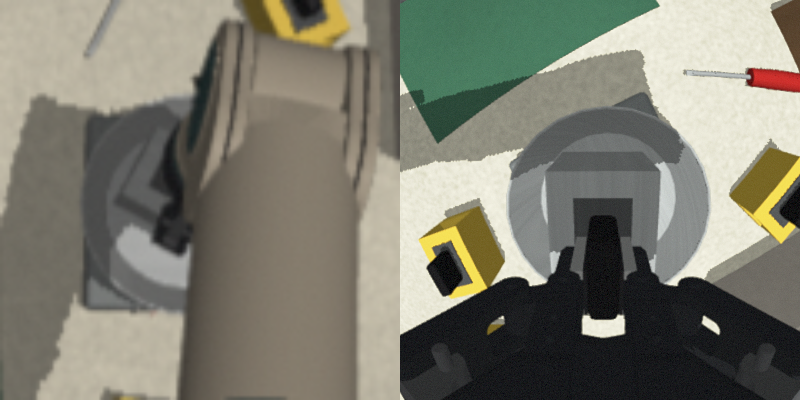

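Request:
servo_tool --rows '[{"dx": 0.011,"dy": -0.003,"dz": 0.001,"wx": 0,"wy": 0,"wz": 0.5,"fingers": 1},{"dx": 0.009,"dy": -0.001,"dz": 0.001,"wx": 0,"wy": 0,"wz": 0.5,"fingers": 1},{"dx": 0,"dy": 0.0015,"dz": 0,"wx": 0,"wy": 0,"wz": 1,"fingers": 1},{"dx": 0,"dy": 0.0015,"dz": 0,"wx": 0,"wy": 0,"wz": 1,"fingers": 1},{"dx": 0,"dy": 0.0015,"dz": 0,"wx": 0,"wy": 0,"wz": 1,"fingers": 1}]'

```text
clock: 25.6
eef_pos: [535.9, -260.5, 202.7]
tool_rot: [1.568, 1.151, 1.046]
force: [0.1, -0.1, -4.6]
width: 12.8
```

```bash
python3 - <<'E'
from kin import *; from st import st
p,R,s=st(); print("handle",(p+R.apply([-11,0,0])).round(1))
E
```

```text
t 25.6 p [ 535.9 -260.5  202.7] q [ 0.97  0.68 -0.53  1.71 -0.13  0.84  0.1 ] F [ 0.08 -0.07 -4.63] w 12.8
 toolx [ 0.204  0.352 -0.913] toolz [ 0.867 -0.499  0.001]
handle [ 533.6 -264.4  212.8]
```

Request:
servo_tool --rows '[{"dx": 0,"dy": 0.0015,"dz": 0,"wx": 0,"wy": 0,"wz": 1,"fingers": 1},{"dx": 0,"dy": 0.0012,"dz": 0,"wx": 0,"wy": 0,"wz": 0.8,"fingers": 1},{"dx": 0,"dy": 0.0012,"dz": 0,"wx": 0,"wy": 0,"wz": 0.8,"fingers": 1},{"dx": 0,"dy": 0.0012,"dz": 0,"wx": 0,"wy": 0,"wz": 0.8,"fingers": 1},{"dx": 0,"dy": 0.0012,"dz": 0,"wx": 0,"wy": 0,"wz": 0.8,"fingers": 1}]'

```text
clock: 26.22
eef_pos: [538.1, -258.0, 205.2]
tool_rot: [1.568, 0.713, 1.045]
force: [0.1, -0.2, -2.7]
width: 13.0
```

Request:
servo_tool --rows '[{"dx": 0,"dy": 0.0008,"dz": 0,"wx": 0,"wy": 0,"wz": 0.5,"fingers": 1},{"dx": 0,"dy": 0,"dz": 0,"wx": 0,"wy": 0,"wz": 0,"fingers": 1},{"dx": 0,"dy": 0,"dz": 0,"wx": 0,"wy": 0,"wz": 0,"fingers": 1},{"dx": 0,"dy": 0,"dz": 0,"wx": 0,"wy": 0,"wz": 0,"fingers": 1}]'

```text
clock: 26.72
eef_pos: [538.4, -256.1, 206.2]
tool_rot: [1.569, 0.662, 1.048]
force: [-0.5, -0.9, -2.0]
width: 12.8
```

```bash
python3 - <<'E'
from kin import *; from st import st
from cell import ctrl
p,R,s=st(); print("handle",(p+R.apply([-11,0,0])).round(1))
a=ctrl.get_image("side")[60:200,240:420,::-1]
a=cv2.resize(a,None,fx=4,fy=4,interpolation=cv2.INTER_CUBIC); cv2.imwrite("pics/p3.png",a)
R1=Rdown(30,0,-1); p1=tcp_from_handle([555,-120,235],R1)
show(plan(p,R,p1,R1,11))
E
```

```text
t 26.73 p [ 538.4 -256.1  206.2] q [ 1.29  0.93 -0.78  1.66 -0.36  0.93  0.42] F [-0.47 -0.89 -2.05] w 12.8
 toolx [ 0.394  0.683 -0.615] toolz [ 0.867 -0.498  0.001]
handle [ 534.  -263.7  213. ]
d [0.0107, 0.0111, -0.0065] w [0.425, -0.206, -0.77]
d [0.0097, 0.0116, -0.0072] w [0.425, -0.206, -0.77]
d [0.0086, 0.012, -0.0079] w [0.425, -0.206, -0.77]
d [0.0074, 0.0123, -0.0086] w [0.425, -0.206, -0.77]
d [0.0062, 0.0125, -0.0093] w [0.425, -0.206, -0.77]
d [0.005, 0.0125, -0.01] w [0.425, -0.206, -0.77]
d [0.0038, 0.0124, -0.0107] w [0.425, -0.206, -0.77]
d [0.0025, 0.0121, -0.0113] w [0.425, -0.206, -0.77]
d [0.0013, 0.0118, -0.0118] w [0.425, -0.206, -0.77]
d [0.0001, 0.0113, -0.0124] w [0.425, -0.206, -0.77]
d [-0.001, 0.0107, -0.0129] w [0.425, -0.206, -0.77]
```

View pics/p3.png

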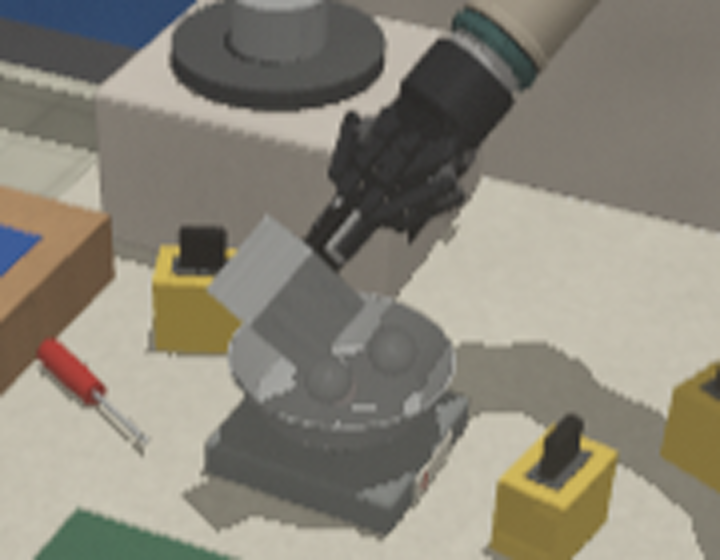

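Request:
servo_tool --rows '[{"dx": 0.0107,"dy": 0.0111,"dz": -0.0065,"wx": 0.425,"wy": -0.206,"wz": -0.77,"fingers": 1},{"dx": 0.0097,"dy": 0.0116,"dz": -0.0072,"wx": 0.425,"wy": -0.206,"wz": -0.77,"fingers": 1},{"dx": 0.0086,"dy": 0.012,"dz": -0.0079,"wx": 0.425,"wy": -0.206,"wz": -0.77,"fingers": 1},{"dx": 0.0074,"dy": 0.0123,"dz": -0.0086,"wx": 0.425,"wy": -0.206,"wz": -0.77,"fingers": 1},{"dx": 0.0062,"dy": 0.0125,"dz": -0.0093,"wx": 0.425,"wy": -0.206,"wz": -0.77,"fingers": 1}]'

```text
clock: 27.4
eef_pos: [545.6, -193.8, 214.5]
tool_rot: [1.699, 1.072, 0.921]
force: [-0.4, 0.0, -1.3]
width: 12.7
```

Request:
servo_tool --rows '[{"dx": 0.005,"dy": 0.0125,"dz": -0.01,"wx": 0.425,"wy": -0.206,"wz": -0.77,"fingers": 1},{"dx": 0.0038,"dy": 0.0124,"dz": -0.0107,"wx": 0.425,"wy": -0.206,"wz": -0.77,"fingers": 1},{"dx": 0.0025,"dy": 0.0121,"dz": -0.0113,"wx": 0.425,"wy": -0.206,"wz": -0.77,"fingers": 1},{"dx": 0.0013,"dy": 0.0118,"dz": -0.0118,"wx": 0.425,"wy": -0.206,"wz": -0.77,"fingers": 1},{"dx": 0.0001,"dy": 0.0113,"dz": -0.0124,"wx": 0.425,"wy": -0.206,"wz": -0.77,"fingers": 1}]'

```text
clock: 28.02
eef_pos: [553.1, -131.3, 222.7]
tool_rot: [1.832, 1.488, 0.827]
force: [0.0, -0.4, -2.2]
width: 12.9
```

Request:
servo_tool --rows '[{"dx": -0.001,"dy": 0.0107,"dz": -0.0129,"wx": 0.425,"wy": -0.206,"wz": -0.77,"fingers": 1},{"dx": 0,"dy": 0,"dz": 0,"wx": 0,"wy": 0,"wz": 0,"fingers": 1}]'

```text
clock: 28.28
eef_pos: [556.2, -115.6, 223.9]
tool_rot: [2.381, 1.566, 1.34]
force: [0.1, -0.4, -2.4]
width: 13.2
```

```bash
python3 - <<'E'
from kin import *; from st import st
p,R,s=st()
R2=Rdown(14.5,0,-1); show(plan(p,R,tcp_from_handle([558,-41,160],R2),R2,5))
E
```

```text
t 28.27 p [ 556.2 -115.6  223.9] q [ 0.2   0.52 -0.07  1.76  0.04  0.87 -0.92] F [ 0.07 -0.44 -2.41] w 13.2
 toolx [ 0.001  0.005 -1.   ] toolz [ 0.505 -0.863 -0.003]
d [0.0201, 0.0104, -0.0169] w [0.528, -0.007, -0.005]
d [0.02, 0.0095, -0.0174] w [0.528, -0.007, -0.005]
d [0.02, 0.0085, -0.0179] w [0.528, -0.007, -0.005]
d [0.02, 0.0075, -0.0184] w [0.528, -0.007, -0.005]
d [0.02, 0.0065, -0.0188] w [0.528, -0.007, -0.005]
```

Request:
servo_tool --rows '[{"dx": 0.02,"dy": 0.0104,"dz": -0.0169,"wx": 0.528,"wy": -0.007,"wz": -0.005,"fingers": 1},{"dx": 0.02,"dy": 0.0095,"dz": -0.0174,"wx": 0.528,"wy": -0.007,"wz": -0.005,"fingers": 1},{"dx": 0.02,"dy": 0.0085,"dz": -0.0179,"wx": 0.528,"wy": -0.007,"wz": -0.005,"fingers": 1},{"dx": 0.02,"dy": 0.0075,"dz": -0.0184,"wx": 0.528,"wy": -0.007,"wz": -0.005,"fingers": 1},{"dx": 0.02,"dy": 0.0065,"dz": -0.0188,"wx": 0.528,"wy": -0.007,"wz": -0.005,"fingers": 1}]'

```text
clock: 28.9
eef_pos: [556.3, -47.3, 148.1]
tool_rot: [-1.132, 1.569, -2.461]
force: [-0.6, 0.2, -1.9]
width: 13.0
```

Request:
servo_tool --rows '[{"dx": 0.025,"dy": 0,"dz": 0,"wx": 0,"wy": 0,"wz": 0,"fingers": 1},{"dx": 0.02,"dy": 0,"dz": 0,"wx": 0,"wy": 0,"wz": 0,"fingers": 1},{"dx": 0,"dy": 0,"dz": 0,"wx": 0,"wy": 0,"wz": 0,"fingers": 1},{"dx": 0,"dy": 0,"dz": 0,"wx": 0,"wy": 0,"wz": 0,"fingers": 1}]'

```text
clock: 29.4
eef_pos: [557.3, -47.1, 115.1]
tool_rot: [-0.572, 1.568, -1.898]
force: [0.2, 0.4, -2.6]
width: 13.1
```

```bash
python3 - <<'E'
from kin import *; from st import st
p,R,s=st()
R2=Rdown(14.5,0,-1); show(plan(p,R,[558,-41,82],R2,1))
E
```

```text
t 29.4 p [557.3 -47.1 115.1] q [ 0.02  0.66  0.02  1.88 -0.01  0.61 -1.28] F [ 0.25  0.43 -2.55] w 13.1
 toolx [-0.001 -0.002 -1.   ] toolz [ 0.242 -0.97   0.002]
d [0.0442, 0.003, -0.0078] w [-0.084, 0.018, 0.012]
```

Request:
servo_tool --rows '[{"dx": 0.02,"dy": 0.002,"dz": -0.006,"wx": 0,"wy": 0.018,"wz": 0.012,"fingers": 1},{"dx": 0.015,"dy": 0,"dz": 0,"wx": 0,"wy": 0,"wz": 0,"fingers": 1},{"dx": 0.005,"dy": 0,"dz": 0,"wx": 0,"wy": 0,"wz": 0,"fingers": 1},{"dx": 0,"dy": 0,"dz": 0,"wx": 0,"wy": 0,"wz": 0,"fingers": 1},{"dx": 0,"dy": 0,"dz": 0,"wx": 0,"wy": 0,"wz": 0,"fingers": 1}]'

```text
clock: 30.02
eef_pos: [557.5, -41.9, 84.8]
tool_rot: [-1.25, 1.57, -2.576]
force: [-1.0, 1.0, -2.4]
width: 13.0
```

```bash
python3 - <<'E'
from kin import *; from st import st
p,R,s=st()
E
```

```text
t 30.02 p [557.5 -41.9  84.8] q [ 0.02  0.7   0.01  1.9  -0.02  0.54 -1.29] F [-0.96  1.02 -2.35] w 13.0
 toolx [-0. -0. -1.] toolz [ 0.243 -0.97   0.   ]
```

Need 3 mm more, then release, rise and move clear.

Request:
servo_tool --rows '[{"dx": 0.002,"dy": 0,"dz": 0,"wx": 0,"wy": 0,"wz": 0,"fingers": 1},{"dx": 0.002,"dy": 0,"dz": 0,"wx": 0,"wy": 0,"wz": 0,"fingers": 1},{"dx": 0,"dy": 0,"dz": 0,"wx": 0,"wy": 0,"wz": 0,"fingers": 1}]'

```text
clock: 30.4
eef_pos: [557.4, -41.7, 81.7]
tool_rot: [-1.606, 1.57, -2.932]
force: [0.7, 0.0, -1.6]
width: 13.2
```

Request:
servo_tool --rows '[{"dx": 0,"dy": 0,"dz": 0,"wx": 0,"wy": 0,"wz": 0,"fingers": 0},{"dx": 0,"dy": 0,"dz": 0,"wx": 0,"wy": 0,"wz": 0,"fingers": 0},{"dx": 0,"dy": 0,"dz": 0,"wx": 0,"wy": 0,"wz": 0,"fingers": 0},{"dx": 0,"dy": 0,"dz": 0,"wx": 0,"wy": 0,"wz": 0,"fingers": 0}]'

```text
clock: 30.9
eef_pos: [557.3, -41.8, 81.7]
tool_rot: [-1.564, 1.57, -2.89]
force: [-0.1, 0.6, -0.1]
width: 83.8
```

Request:
servo_tool --rows '[{"dx": -0.03,"dy": 0,"dz": 0,"wx": 0,"wy": 0,"wz": 0,"fingers": 0},{"dx": -0.05,"dy": 0,"dz": 0,"wx": 0,"wy": 0,"wz": 0,"fingers": 0},{"dx": -0.06,"dy": 0,"dz": 0,"wx": 0,"wy": 0,"wz": 0,"fingers": 0},{"dx": -0.06,"dy": 0,"dz": 0,"wx": 0,"wy": 0,"wz": 0,"fingers": 0},{"dx": 0,"dy": 0,"dz": 0,"wx": 0,"wy": 0,"wz": 0,"fingers": 0}]'

```text
clock: 31.52
eef_pos: [559.9, -42.0, 235.3]
tool_rot: [1.254, 1.564, -0.072]
force: [0.3, -0.7, -1.1]
width: 85.4
```

```bash
python3 - <<'E'
from kin import *; from st import st
from cell import ctrl
p,R,s=st()
for c in ("side","top","wrist"): cv2.imwrite(f"pics/{c}9.png",ctrl.get_image(c)[:,:,::-1])
T=ctrl.camera_info("top")
for n in ["left_handle","middle_handle","right_handle","pan_floor"]:
  for c in ("side","top"): print(n,c,[(np.round(d["point"],1).tolist(),round(d["conf"],2)) for d in ctrl.mark_of(n,c)])
E
```

```text
t 31.52 p [559.9 -42.  235.3] q [ 0.01  0.49  0.02  1.77 -0.01  0.87 -1.29] F [ 0.31 -0.73 -1.15] w 85.4
 toolx [ 0.007 -0.    -1.   ] toolz [ 0.243 -0.97   0.002]
left_handle side [([237.9, 277.7], 0.68)]
left_handle top [([212.3, 200.9], 0.95)]
middle_handle side [([287.5, 235.6], 0.62)]
middle_handle top [([270.0, 219.1], 0.57)]
right_handle side [([291.1, 122.8], 0.88), ([422.0, 153.2], 0.74), ([282.9, 192.8], 0.64), ([383.6, 172.9], 0.62)]
right_handle top [([439.6, 127.6], 0.89), ([455.3, 295.7], 0.89), ([400.4, 261.9], 0.62)]
pan_floor side [([324.1, 157.1], 0.82)]
pan_floor top [([403.1, 196.5], 0.74)]
```

View pics/side9.png

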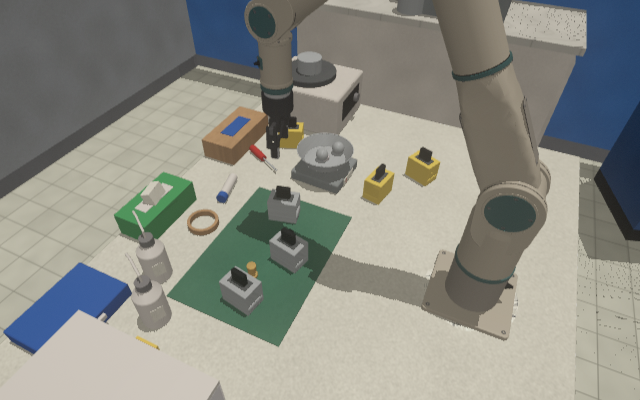

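View pics/wrist9.png

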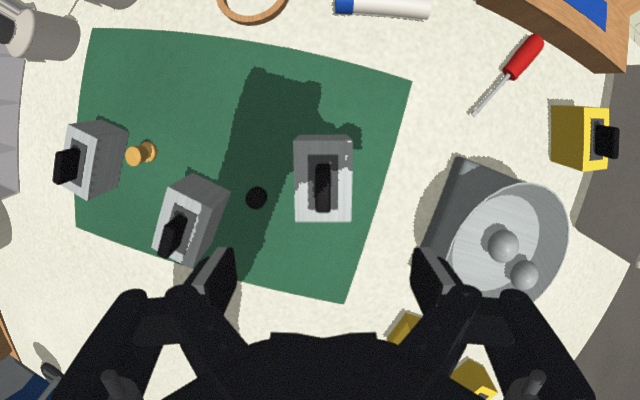

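Request:
servo_tool --rows '[{"dx": 0,"dy": 0,"dz": 0,"wx": 0,"wy": 0,"wz": 0,"fingers": 0},{"dx": 0,"dy": 0,"dz": 0,"wx": 0,"wy": 0,"wz": 0,"fingers": 0},{"dx": 0,"dy": 0,"dz": 0,"wx": 0,"wy": 0,"wz": 0,"fingers": 0},{"dx": 0,"dy": 0,"dz": 0,"wx": 0,"wy": 0,"wz": 0,"fingers": 0},{"dx": 0,"dy": 0,"dz": 0,"wx": 0,"wy": 0,"wz": 0,"fingers": 0}]'

```text
clock: 32.7
eef_pos: [557.4, -41.8, 231.7]
tool_rot: [-1.606, 1.57, -2.932]
force: [0.0, -0.6, -0.7]
width: 85.6
```

```bash
python3 - <<'E'
from cell import ctrl
print(ctrl.finish_job())
E
```

```text
the job is handed in; nothing more can be done
None
```

I lifted the three grey scoops in order from left to right. The force reading was about 4.5 N for the left one (steel), about 2.6 N for the middle one (dummy) and about 4.5 N for the right one (steel). I tipped the left and right scoops out over the pan and set all three back upright where they had stood. The job was handed in at about 33 s of the 72 s allowed.

- **Pan:** the last side and wrist pictures show two balls in the pan and nothing else. After each pour the force on the scoop fell to about 2 N, which matches an empty scoop.
- **Scoops:** all three stand upright on the mat in those pictures, the yellow look-alikes were left alone, and the gripper is open and raised about 150 mm.
- **Not measured:** I did not measure the pan's final sink in mm. The pan mark only moved about 3.5 pixels down in the side view, which fits a loaded pan.
- **Check that failed:** in the last top picture, the network that marks the handles did not find the right scoop. The side and wrist pictures show it standing.

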